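# Seat the granulator catch bin, then hold its lid just under its balance point

### The job

Get the bench granulator ready for me to feed failed prints: set the empty catch bin gently down on its stand beside the machine, fully home over both pegs, and let go of it. Then raise the machine's lid clearly past the point where its gas strut would carry it up, so that I can see the throat is clear, bring it back to just below that balance point (within ten degrees or so), and finish while still holding it there, so that it would fall shut if let go. Let the lid neither fly open nor slam, and leave everything else on the bench where it is.

Things in the scene. Friction and masses are not known exactly. Their poses are not given: they have to be found in the camera images.
- granulator: Fixed bench granulator. Origin: under the middle of its cutter box, on the table; x from its front (robot side) to back, y to its left. Box 170 (x) x 150 x 160 high, topped by the lid. To its right gearbox and motor, to y=-256, 128 high. To its left the bin stand: plate, top 10 above table, x -100..100, y 125..265. A chute leaves the box's left side: x -48..48, to y=116, 60 to 120 high.
- bin_seat (a point): Point on the stand's plate, 10 above the table, midway between its two upright pegs; axes as the granulator's. Pegs at x=-85 and +85 from it, 9 thick, 22 high, the top 8 tapering to 4. The seated bin's underside centre lies here, bin's x axis along this x (either way round). Lower the bin from above.
- bin: Loose sheet-steel catch bin, 0.3 to 0.65 kg. Origin: centre of underside, x along its length. Open tub 140 (x) x 116 x 60 high, walls 3. At each end a lug, 5 thick, level with the underside, out to x=+-101, with a 12 mm hole at x=+-85.5 for a peg. Carrying bar 14 x 14 along x over the tub's middle, 136 long, on end posts. Starts left or right in front of the machine, the tray on the other side.
- bin_handle (a point): Middle of the bin's carrying bar, on its axis, 103 above the bin's underside. Open below the bar down to the tub's floor.
- lid_hinge (a point): Point on the lid's hinge axis, mid-width: 165 above the table, 89 behind the granulator's origin; the axis runs along the granulator's y.
- lid_handle (a point): Middle of the lid's handle: round bar 14 thick, 100 long, along the granulator's y, on 10 mm posts at both ends, its axis 44 above the lid's top face near the front edge. Lid shut: 148 in front of the hinge axis and 50 above it. It moves with the lid on an arc of radius 156 about the hinge, up and away from the robot.
- lid (a joint): Angle of the lid, rad: 0 shut (level), grows as the front edge rises, 1.05 at its stop. Steel plate 172 x 150, 0.9 kg, gas strut on its left side. It balances at 0.70 (40 degrees): below, it falls shut; above, the strut carries it up to the stop. Force at the handle: 6 N up when shut, 1 N up at 0.55, 0 at 0.70, 1.6 N down at 1.0. It never stays by itself.
- scrap_tray: Plain grey plastic tray 120 x 170 x 45 with two failed prints in it; no lugs or bar. Origin: centre of underside. Leave it.
- solder_reel: Upright reel of solder, 54 across, 46 high. Origin: centre of underside. Leave it.
- flux_bottle: Amber bottle, 60 across, 150 high. Origin: centre of underside. Leave it.
- screwdriver: Black-handled screwdriver, 170 long, lying on the bench in front of the machine. Leave it.
- cutters: Side cutters about 130 long, lying at the left. Leave them.
- multimeter: Black multimeter 150 x 75 x 40, lying at the right. Origin: centre of underside. Leave it.
There are look-alikes about, which are no part of the job. What is shaped like the bin but brown is not meant.

How it is judged:
On the way, in this order (a step that is already met when the one before it is completed fails the run):
1. the catch bin sits on its stand, home over both pegs, and is let go (x of bin in the frame of bin_seat between -0.004 and 0.004 m and y of bin in the frame of bin_seat between -0.004 and 0.004 m and z of bin in the frame of bin_seat below 0.003 m and angle between the x axis of bin and the x axis of bin_seat, either way round below 0.06 rad and angle between bin's own z axis and vertical below 0.03 rad and contact force between bin and the arm below 0.1 N and contact force between bin and the fingers below 0.1 N and linear speed of bin below 0.02 m/s), for 0.2 s.
2. the lid is raised past its balance point (value of joint lid above 0.8 rad), for 0.1 s.
At the end, for the whole second after the job is handed in: Bin let go on its stand over both pegs (within 4 mm sideways, 3 mm in height, 0.06 rad in yaw, tilt under 0.03 rad); lid still (under 0.05 rad/s) between 0.48 and 0.675 rad, just below its balance at 0.70, held by the fingers (over 0.2 N) (x of bin in the frame of bin_seat between -0.004 and 0.004 m and y of bin in the frame of bin_seat between -0.004 and 0.004 m and z of bin in the frame of bin_seat below 0.003 m and angle between the x axis of bin and the x axis of bin_seat, either way round below 0.06 rad and angle between bin's own z axis and vertical below 0.03 rad and contact force between bin and the arm below 0.1 N and contact force between bin and the fingers below 0.1 N and value of joint lid between 0.48 and 0.675 rad and velocity of joint lid between -0.05 and 0.05 rad/s and contact force between lid and the fingers above 0.2 N); the arm keeps its last pose, push and grip.
It fails at once if the lid flies open (velocity of joint lid above 2.5 rad/s).
It fails at once if the lid slams or is let fall (velocity of joint lid below -2.5 rad/s).
It fails at once if the bin is dropped or rammed on to its stand (contact force between bin and granulator above 80 N).
It fails at once if another thing on the bench is moved more than 3 cm (distance of any of scrap_tray, solder_reel, flux_bottle, screwdriver, cutters, multimeter from where it was at the start of the episode above 0.03 m).
It also fails if it takes over 64 s, if anything falls off the work surface, if the arm or the gripper's body presses on something with over 40 N, if the wrist force passes 120 N, or if a joint passes its speed limit or range.

### The arm

A 6-joint arm with a two-finger parallel gripper is mounted at the origin on the work surface. World frame = base frame: x ahead of the robot, y to its left, z up, the work surface at z = 0. Lengths are in m, angles in rad, forces in N, time in s.
With the tool pointing down it reaches from about 0.3 to 0.75 m from the base axis. Payload 8.5 kg.
Tool frame: the origin (TCP) lies midway between the tips of the shut fingers; the grasp point (between the pads) lies 19 mm behind it (tcp_to_grasp is the x of the grasp point in the tool frame, in m); x points along the fingers, y is the direction in which the jaws open and shut, and the axes are right-handed (so a half turn about x gives the same grasp; the last joint's range is limited). The gripper opens to 85 mm and grips with 20 to 120 N. Pads are 22 mm wide; open, the fingers measure 114 mm over their backs; the gripper's body (76 mm by 85 mm) begins 54 mm behind the grasp point. The pads swing forward as they close: fully open they stand 13 mm farther back than shut.
Start: joints at [1.035, 0.381, 1.297, -0, 1.464, -0.215], TCP at [0.173, 0.522, 0.193] pointing down, gripper open.
Joint ranges: [-3.11, 3.11], [-0.89, 2.33], [0.22, 2.48], [-1.42, 4.56], [0.17, 2.85], [-2.88, 2.88]. Speed limits (rad/s): [2.39, 2.39, 3.14, 3.14, 3.14, 3.14].

### API

Orientations are given as [roll, pitch, yaw] about the fixed x, y, z axes, in that order (R = Rz(yaw) Ry(pitch) Rx(roll)).
In Python, from rig import state, capture, job_done, outline_of, tcp_to_grasp gives the robot as it stands.
- The arm moves only by the shell command python3 -m crank 'ROWS' [OPENING]. ROWS is JSON, a list of rows, each a list of 6 numbers: the shift along the tool's x, y, z in mm, then the turn, a rotation vector about the tool's x, y, z in rad. A call has 1 to 12 rows; each row shifts and turns the commanded pose from where the row before left it, along the tool's axes as they then stand; what a row does not reach is not made up. A row lasts 1/10 s, in which the tool goes at most 50 mm and 8.59 degrees, less where a joint would pass 70% of its speed; a pose out of reach is approached as far as the arm can. A call with a gripper value outside its range is refused whole. OPENING is the gripper's target within -1 to 1 (shut at 1, half-way at 0, fully open at -1), set as the call begins (- or left out, the last holds). The fingers move at their own pace and stop on an object; the grip force is fixed at half the most. Time passes only in rows, so rows that do not move let the fingers close. It gives the time, the measured TCP pose, the force and the opening at its end, in the units of the state.
- state(): the state, without advancing time (a new reading comes with each control period).
- capture(name): name is "side" or "top"; returns a dict with "image" (480x640x3 uint8, red, green, blue), "camera_matrix" (3x3 intrinsics, pixels), "T" (4x4, takes a point from camera to world coordinates). Camera axes: x right, y down, z forward; pixel columns grow to the right and rows downward; lengths in m; the calibration is good to about 2 mm. A picture is of the moment at which its call begins. There is no depth.
- job_done(): hands the job in, once; it reports no verdict.
Trained networks look in the newest picture that a camera, given by its name, has taken for a name from the list of things; names that differ only in an ending like _2 or _b are one class to them, and where a whole thing is asked for, a point or a joint stands for the part that bears it (a point fixed in the world has none). Each returns a list of dicts, best first, with "p" (0 to 1); they miss things now and then, are a little off and sometimes report something else, mostly with a low value. They report only what shows in the picture. A call takes as long as a camera call. They do not tell look-alikes from the thing itself.
- outline_of(camera, thing): "region" (480x640 bool, what is visible of it) and "pixel" ([row, column] in pixels, amid what is visible of it).
The state is a dict: "clock": time; "q": joint angles; "dq": joint speeds; "joint_efforts": joint torques, N m; "tcp_pos": TCP position; "tcp_rot": TCP orientation; "ft_force": force on the tool from outside, world axes, zero at the start; "ft_torque": the same for the moment, N m; "opening": opening from 0.0 (shut) to 1.0 (fully open).
Only numpy, scipy, OpenCV 4.12 (cv2) and the standard library are available. Lean on these libraries where they do the work, as an engineer would, in place of code of your own. Each camera call takes 0.05 s, during which the arm holds its last target.

## Working session

There is one attempt and no reset: what is moved stays moved. The work goes in short steps, Python scripts to look and compute and a shell command to move; the robot and the scene stay as the last step left them, time stands still between calls to the robot, and variables do not carry over. Pictures are saved under pics/ and viewed, and the job is handed in when it is done.

```bash
ls; mkdir -p pics; python3 - <<'E'
from rig import *
import cv2
s=state();print({k:s[k] for k in s})
print(tcp_to_grasp)
for n in ("top","side"):
    c=capture(n);cv2.imwrite(f"pics/{n}0.png",c["image"][:,:,::-1]);print(c["camera_matrix"],c["T"])
E
```

```text
pics
{'clock': 0.0, 'q': array([ 1.03472344e+00,  3.81212172e-01,  1.29826378e+00, -1.17235833e-05,
        1.46356949e+00, -2.15300320e-01]), 'dq': array([ 0.00091188,  0.00082167,  0.00036602,  0.0012337 , -0.00103719,
        0.00099286]), 'joint_efforts': array([ 2.16464246e-04, -4.48463881e+01, -2.31275207e+01, -1.48988752e-04,
        4.79770184e-03, -1.45469591e-05]), 'tcp_pos': array([0.17324238, 0.52164371, 0.19210211]), 'tcp_rot': array([-1.7780747 ,  1.56934349, -2.09884601]), 'ft_force': array([0.50081331, 0.45528295, 0.33847108]), 'ft_torque': array([-0.05742604, -0.06173116,  0.00246529]), 'opening': 0.9994623204015705}
-0.0187
[[535.20594923   0.         317.48582315]
 [  0.         535.20594923 237.71477514]
 [  0.           0.           1.        ]] [[-0.01814029 -0.99078199  0.13424596  0.34459904]
 [-0.99983123  0.01758559 -0.0053167   0.0069324 ]
 [ 0.0029069  -0.13431975 -0.99093378  1.41389964]
 [ 0.          0.          0.          1.        ]]
[[537.16873039   0.         313.1209807 ]
 [  0.         537.16873039 241.76135297]
 [  0.           0.           1.        ]] [[ 0.94515285 -0.21656803  0.24450843  0.19287932]
 [-0.32656882 -0.64085424  0.69473639 -0.86742027]
 [ 0.00623657 -0.73648091 -0.67642958  1.02053021]
 [ 0.          0.          0.          1.        ]]
```

View pics/top0.png

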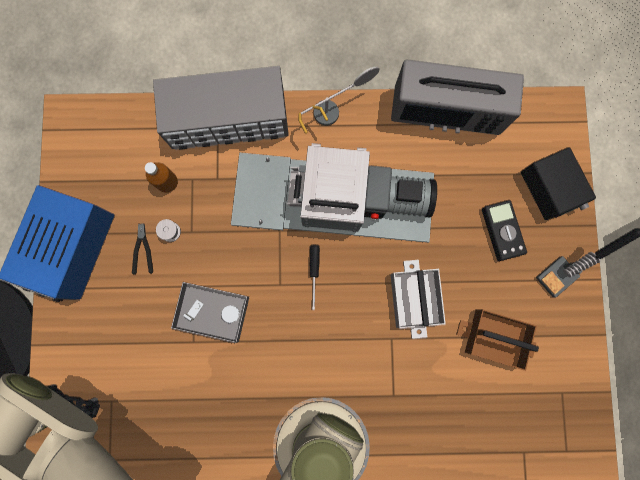

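View pics/side0.png

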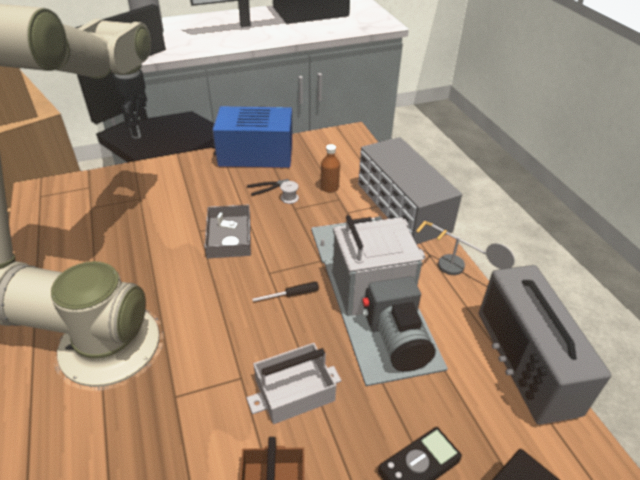

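The top view shows the steel bin with lugs and a dark bar at (row 298, col 417). The brown look-alike is at (340, 500), and the tray without lugs is at (312, 211). The stand is at the plate's left, around (190, 262). I'm choosing the grey-steel bin at (298, 417) and will check it in close crops.

```bash
cat > h.py <<'E'
import numpy as np, cv2
def ray(c,px):  # px=(col,row)
    K=c["camera_matrix"];T=c["T"]
    d=T[:3,:3]@np.linalg.solve(K,[px[0],px[1],1.0]); return T[:3,3],d
def atz(c,px,z):
    o,d=ray(c,px); return o+d*(z-o[2])/d[2]
def proj(c,P):
    T=c["T"];p=T[:3,:3].T@(np.asarray(P,float)-T[:3,3]);u=c["camera_matrix"]@p;return u[:2]/u[2]
def tri(c1,p1,c2,p2):
    o1,d1=ray(c1,p1);o2,d2=ray(c2,p2);d1=d1/np.linalg.norm(d1);d2=d2/np.linalg.norm(d2)
    A=np.stack([d1,-d2],1);t=np.linalg.lstsq(A,o2-o1,rcond=None)[0]
    a=o1+d1*t[0];b=o2+d2*t[1];return (a+b)/2,np.linalg.norm(a-b)
E
python3 - <<'E'
from rig import *
import cv2,numpy as np,pickle
C={}
for n in ("top","side"):
    c=capture(n);C[n]=c
    for t in ("bin","granulator","bin_handle","lid_handle"):
        r=outline_of(n,t); print(n,t,[(round(x["p"],2),x["pixel"],int(x["region"].sum())) for x in r[:3]])
pickle.dump(C,open("c0.pkl","wb"))
I=C["top"]["image"][:,:,::-1]; S=C["side"]["image"][:,:,::-1]
def crop(I,r0,r1,c0,c1,k): return cv2.resize(I[r0:r1,c0:c1],None,fx=k,fy=k,interpolation=cv2.INTER_CUBIC)
cv2.imwrite("pics/bint.png",crop(I,250,350,380,480,6))
cv2.imwrite("pics/stt.png",crop(I,140,245,225,385,5))
cv2.imwrite("pics/bins.png",crop(S,335,425,240,350,6))
cv2.imwrite("pics/sts.png",crop(S,205,320,305,435,6))
E
```

```text
top bin [(0.93, [340.0, 502.3], 3121), (0.69, [299.4, 413.4], 3123), (0.36, [247.1, 139.9], 457)]
top granulator [(0.6, [194.5, 337.5], 15266)]
top bin_handle [(0.86, [300.9, 416.2], 3220), (0.63, [337.0, 500.4], 3256)]
top lid_handle [(0.74, [181.0, 336.4], 4577), (0.54, [231.1, 167.9], 390)]
side bin [(0.89, [463.3, 272.1], 2143), (0.71, [381.5, 291.7], 5011)]
side granulator [(0.58, [243.4, 373.8], 3494), (0.57, [293.4, 377.5], 14266), (0.46, [382.5, 291.4], 4739)]
side bin_handle [(0.9, [461.4, 271.7], 2274), (0.63, [383.2, 293.5], 4873)]
side lid_handle [(0.86, [244.1, 375.2], 3482), (0.73, [293.6, 381.1], 14080)]
```

View pics/bint.png

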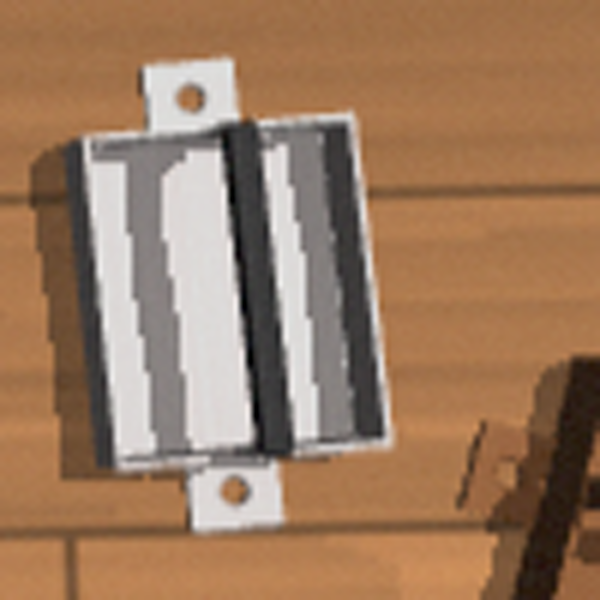

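View pics/stt.png

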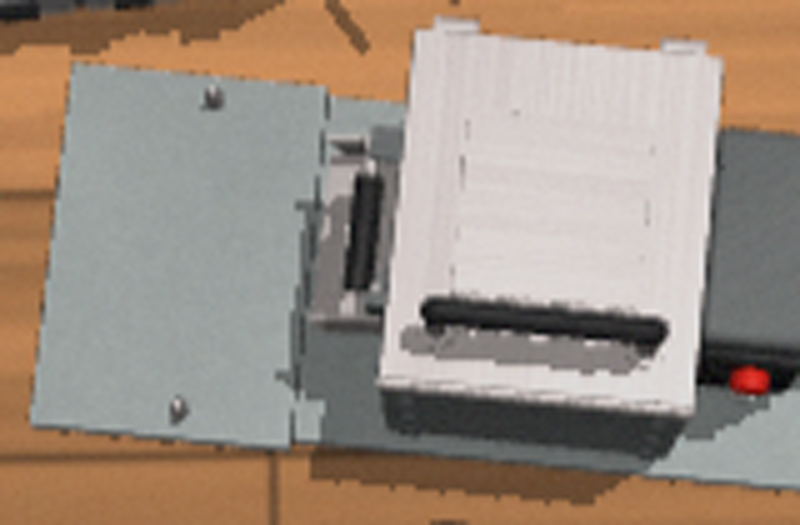

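View pics/bins.png

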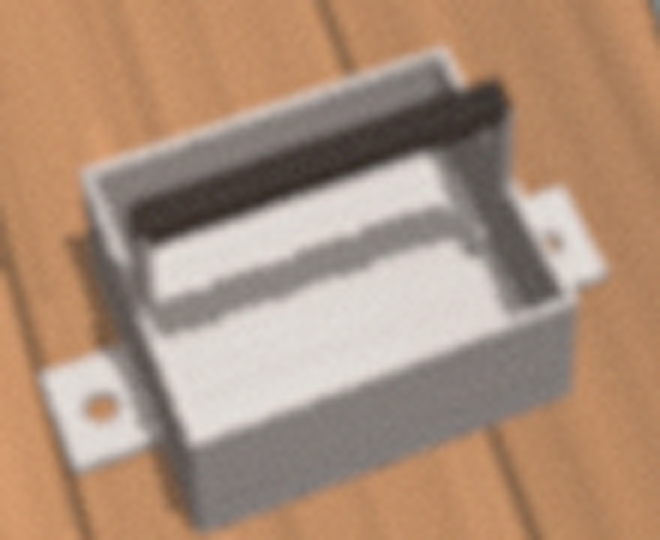

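View pics/sts.png

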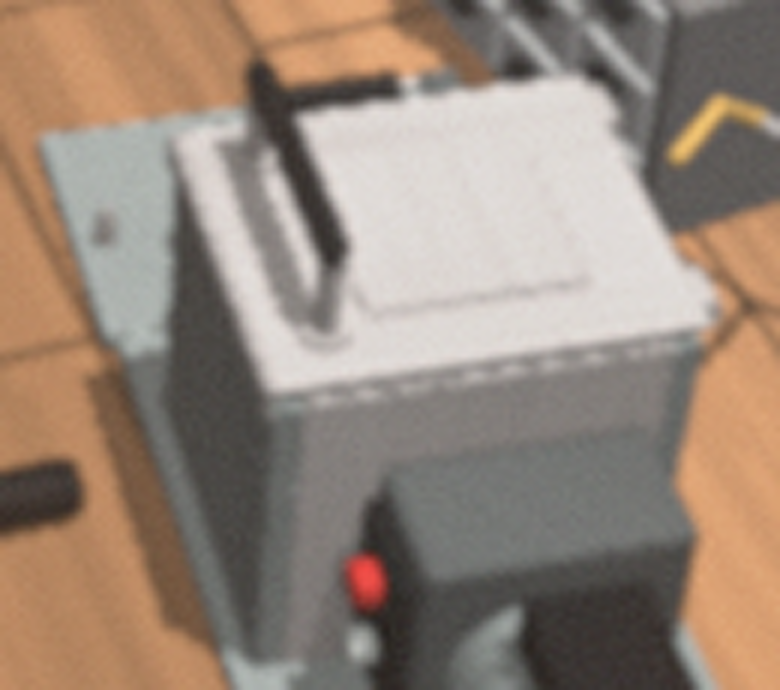

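```bash
python3 - <<'E'
import pickle,numpy as np,cv2
from h import *
C=pickle.load(open("c0.pkl","rb"));c=C["top"];s=C["side"]
f=lambda x,y,k,c0,r0:((x+.5)/k-.5+c0,(y+.5)/k-.5+r0)
h1=atz(c,f(190,97,6,380,250),.004);h2=atz(c,f(236,489,6,380,250),.004)
print("holes top",h1,h2,np.linalg.norm(h1-h2),(h1+h2)/2,np.degrees(np.arctan2(*(h1-h2)[[1,0]])))
g1=atz(s,f(554,241,6,240,335),.004);g2=atz(s,f(101,407,6,240,335),.004)
print("holes side",g1,g2,np.linalg.norm(g1-g2),(g1+g2)/2)
b1=atz(c,f(238,125,6,380,250),.110);b2=atz(c,f(275,455,6,380,250),.110);print("bar",b1,b2,np.linalg.norm(b1-b2),(b1+b2)/2)
for z in(.02,.032):
  p1=atz(c,f(212,97,5,225,140),z);p2=atz(c,f(177,408,5,225,140),z)
  print("pegs",z,p1,p2,np.linalg.norm(p1-p2),(p1+p2)/2,np.degrees(np.arctan2(*(p1-p2)[[1,0]])))
q=[atz(c,f(x,y,5,225,140),.01) for x,y in((72,64),(31,426),(294,449),(329,88))]
print("plate",q,[np.linalg.norm(q[i]-q[(i+1)%4]) for i in range(4)],np.mean(q,0))
h=[atz(c,f(x,y,5,225,140),.215) for x,y in((424,311),(665,331))];print("lidh",h,np.mean(h,0),np.linalg.norm(h[0]-h[1]),np.degrees(np.arctan2(*(h[0]-h[1])[[1,0]])))
I=c["image"][:,:,::-1];cv2.imwrite("pics/peg.png",np.hstack([cv2.resize(I[y-10:y+10,x-10:x+10],None,fx=20,fy=20,interpolation=cv2.INTER_NEAREST) for x,y in((267,159),(260,221))]))
E
```

```text
holes top [ 0.45650307 -0.24687184  0.004     ] [ 0.28613827 -0.25970988  0.004     ] 0.1708478298910612 [ 0.37132067 -0.25329086  0.004     ] 4.309445313714696
holes side [ 0.45805524 -0.24622485  0.004     ] [ 0.28346558 -0.25848514  0.004     ] 0.17501960914441686 [ 0.37076041 -0.252355    0.004     ]
bar [ 0.43633857 -0.24683919  0.11      ] [ 0.30368314 -0.25589756  0.11      ] 0.1329643447998589 [ 0.37001086 -0.25136837  0.11      ]
pegs 0.02 [0.74876367 0.13091972 0.02      ] [0.58009279 0.15030621 0.02      ] 0.16978132965659307 [0.66442823 0.14061297 0.02      ] -6.556623381986702
pegs 0.032 [0.74528424 0.12985232 0.032     ] [0.57806544 0.14907192 0.032     ] 0.16831969217810272 [0.66167484 0.13946212 0.032     ] -6.556623381986705
plate [array([0.77135246, 0.20739863, 0.01      ]), array([0.57346523, 0.22884661, 0.01      ]), array([0.55864591, 0.08938455, 0.01      ]), array([0.75557742, 0.06858685, 0.01      ])] [np.float64(0.1990461584088388), np.float64(0.140247203039787), np.float64(0.19802667152934467), np.float64(0.13970526987010598)] [0.66476026 0.14855416 0.01      ]
lidh [array([0.59001131, 0.01744275, 0.215     ]), array([ 0.57879897, -0.09225783,  0.215     ])] [ 0.58440514 -0.03740754  0.215     ] 0.11027209378218573 84.16414410198483
```

View pics/peg.png

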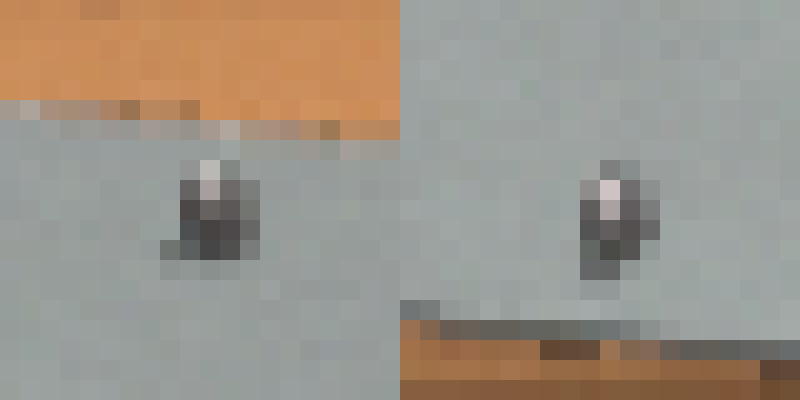

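```bash
cat >> h.py <<'E'
from scipy.spatial.transform import Rotation as R
def Rt(s): return R.from_euler('xyz',s["tcp_rot"])
def rows(s,target,Rtar=None):
    """world shift & turn expressed in current tool axes"""
    r=Rt(s);d=r.inv().apply(np.asarray(target)-s["tcp_pos"])*1000
    w=(r.inv()*Rtar).as_rotvec() if Rtar is not None else np.zeros(3)
    return d.round(1),w.round(4)
def down(yawy):
    "tool x down, tool y at world angle yawy (rad)"
    x=np.array([0,0,-1.]);y=np.array([np.cos(yawy),np.sin(yawy),0]);return R.from_matrix(np.stack([x,y,np.cross(x,y)],1))
E
python3 - <<'E'
from rig import *;from h import *
s=state();print(Rt(s).as_matrix().round(3))
for a in (94.3,-85.7): print(a,rows(s,[.37,-.252,.19],down(np.radians(a))))
print(rows(s,[.38,.25,.19]))
E
```

```text
[[-0.     0.315  0.949]
 [-0.     0.949 -0.315]
 [-1.    -0.    -0.   ]]
94.3 (array([   2.7, -672.4,  430.6]), array([-0.3959, -0.    ,  0.    ]))
-85.7 (array([   2.7, -672.4,  430.6]), array([2.7457e+00, 1.0000e-04, 0.0000e+00]))
(array([   2.7, -192.9,  281.8]), array([0., 0., 0.]))
```

```bash
python3 -m crank '[[0,-24,35,0,0,0],[0,-24,35,0,0,0],[0,-24,35,0,0,0],[0,-24,35,0,0,0],[0,-24,35,0,0,0],[0,-24,35,0,0,0],[0,-24,35,0,0,0],[0,-24,35,0,0,0],[0,0,0,-0.099,0,0],[0,0,0,-0.099,0,0],[0,0,0,-0.099,0,0],[0,0,0,-0.099,0,0]]' -1
python3 - <<'E'
from rig import *;from h import *
s=state();print(Rt(s).as_matrix().round(3),s["q"].round(2))
print(rows(s,[.3705,-.252,.19],down(np.radians(94.3))))
E
```

```text
clock: 1.8
tcp_pos: [0.3787, 0.2513, 0.1928]
tcp_rot: [0.347, 1.571, 0.426]
ft_force: [-0.3, -0.1, -1.1]
opening: 1.0
[[ 0.    -0.079  0.997]
 [ 0.     0.997  0.079]
 [-1.     0.     0.   ]] [ 0.32  0.21  1.54  0.    1.38 -1.33]
(array([   2.8, -501.1,  -47.8]), array([ 0.0039,  0.0001, -0.    ]))
```

```bash
python3 -m crank '[[0,-45,-4,0,0,0],[0,-45,-4,0,0,0],[0,-45,-4,0,0,0],[0,-45,-4,0,0,0],[0,-45,-4,0,0,0],[0,-45,-4,0,0,0],[0,-45,-4,0,0,0],[0,-45,-4,0,0,0],[0,-45,-4,0,0,0],[0,-45,-4,0,0,0],[0,-45,-5,0,0,0],[0,0,0,0,0,0]]' -1
python3 - <<'E'
from rig import *;from h import *
s=state();print(s["tcp_pos"],s["q"].round(2))
print(rows(s,[.3705,-.252,.084],down(np.radians(94.3))))
c=capture("top");I=c["image"][:,:,::-1]
cv2.imwrite("pics/t1.png",cv2.resize(I[220:380,320:540],None,fx=3.5,fy=3.5))
c=capture("side");I=c["image"][:,:,::-1]
cv2.imwrite("pics/s1.png",cv2.resize(I[280:440,180:400],None,fx=3.5,fy=3.5))
E
```

```text
clock: 3.0
tcp_pos: [0.3706, -0.2501, 0.1924]
tcp_rot: [-1.605, 1.57, -1.534]
ft_force: [1.1, 1.3, 0.6]
opening: 1.001
[ 0.37063827 -0.2501149   0.19241851] [-0.86  0.2   1.56 -0.    1.38 -2.5 ]
(array([108.4,  -1.7,  -0.3]), array([-0.0046, -0.    ,  0.0012]))
```

View pics/s1.png

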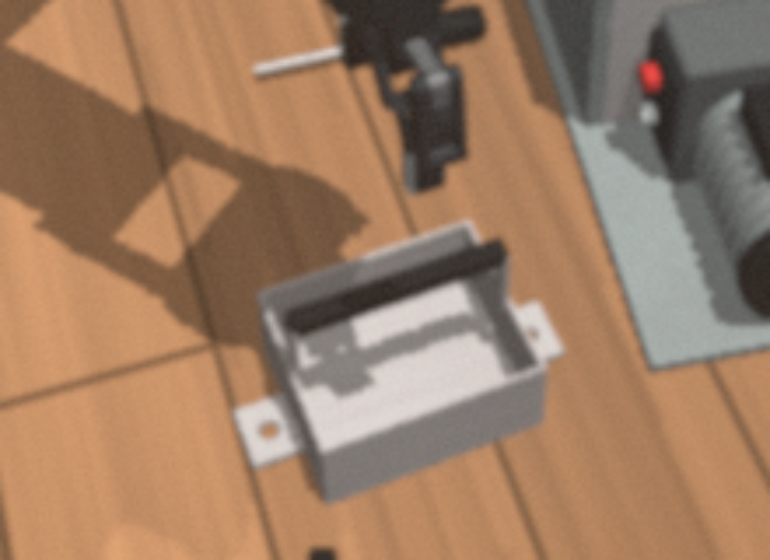

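Descending onto the bar; the gripper sits above the bar's middle, clear of the tub rim.

```bash
python3 -m crank '[[30,-1.7,0,0,0,0],[30,0,0,0,0,0],[25,0,0,0,0,0],[15,0,0,0,0,0],[8,0,0,0,0,0],[0,0,0,0,0,0]]' -1
python3 -m crank '[[0,0,0,0,0,0],[0,0,0,0,0,0],[0,0,0,0,0,0],[0,0,0,0,0,0],[0,0,0,0,0,0],[0,0,0,0,0,0],[0,0,0,0,0,0],[0,0,0,0,0,0]]' 1
python3 - <<'E'
from rig import *;from h import *
s=state();print(s["tcp_pos"],s["opening"],s["ft_force"].round(2))
E
```

```text
clock: 3.7
tcp_pos: [0.371, -0.2462, 0.0844]
tcp_rot: [2.153, 1.57, 2.229]
ft_force: [-0.1, -0.1, 0.2]
opening: 1.0
clock: 4.5
tcp_pos: [0.371, -0.2473, 0.0847]
tcp_rot: [2.343, 1.571, 2.419]
ft_force: [-0.1, -0.3, 0.4]
opening: 0.005
[ 0.37101319 -0.24725303  0.08472209] 0.005149775093537767 [-0.09 -0.27  0.37]
```

```bash
python3 - <<'E'
from rig import *;from h import *
s=state();print(s["tcp_pos"],s["opening"],s["q"],s["dq"].round(3))
c=capture("top");I=c["image"][:,:,::-1]
a=cv2.resize(I[230:370,330:500],None,fx=2.3,fy=3.2)
c=capture("side");I=c["image"][:,:,::-1]
b=cv2.resize(I[280:440,180:400],None,fx=1.8,fy=2.8);cv2.imwrite("pics/s2.png",b);cv2.imwrite("pics/t2.png",a)
E
```

```text
[ 0.37101319 -0.24725303  0.08472209] 0.005149775093537767 [-8.54520796e-01  3.24737841e-01  1.74502439e+00 -8.98835751e-06
  1.07189010e+00 -2.50045875e+00] [ 0.     0.002 -0.001 -0.    -0.001  0.   ]
```

View pics/s2.png

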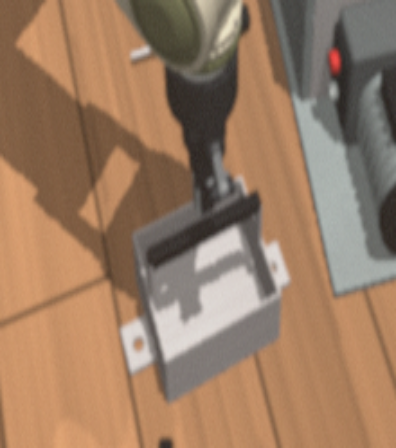

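View pics/t2.png

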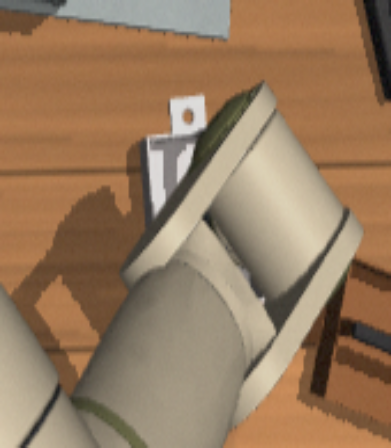

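```bash
python3 - <<'E'
from rig import *;from h import *
s=state()
c=capture("side");I=c["image"][:,:,::-1].copy()
p=s["tcp_pos"];
for k,(q,col) in enumerate([(p,(0,0,255)),(p+[0,0,.019],(0,255,0)),(p+[0,0,.073],(255,0,0))]): 
  u=proj(c,q);print(u);cv2.circle(I,tuple(int(round(v)) for v in u),1,col,-1)
for sx in(-.068,.068): 
  u=proj(c,[.3705+sx,-.252+sx*.075,.103]);print("barend",u);cv2.circle(I,tuple(int(round(v)) for v in u),1,(0,255,255),-1)
cv2.imwrite("pics/s3.png",cv2.resize(I[320:430,230:350],None,fx=5.4,fy=5.4,interpolation=cv2.INTER_CUBIC))
E
```

```text
[293.72457477 364.57941339]
[293.55497996 359.1542889 ]
[293.05047829 343.01591498]
barend [262.27200491 372.55012886]
barend [324.61241667 350.41606112]
```

View pics/s3.png

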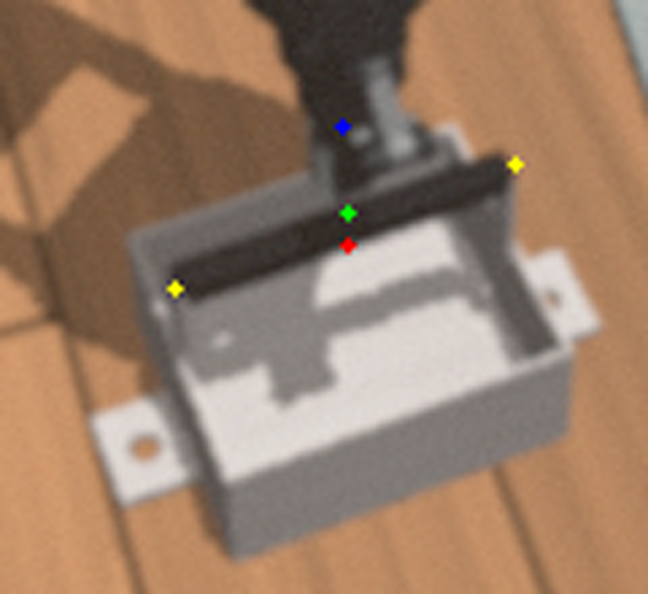

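```bash
python3 - <<'E'
from rig import *;from h import *
c=capture("side")
for p in ([.3706,-.2501,.1924],):
  for y in(-.057,-.042,0,.042):
    for z in (0,.013): u=proj(c,np.array(p)+[0,y,z]);print(y,z,u,(u-[180,280])*3.5)
I=c["image"][:,:,::-1]
cv2.imwrite("pics/s4.png",cv2.resize(I[325:385,265:335],None,fx=9,fy=9,interpolation=cv2.INTER_CUBIC))
E
```

```text
-0.057 0 [302.20632278 356.63380821] [427.72212974 268.21832875]
-0.057 0.013 [302.15304834 352.43421716] [427.53566918 253.51976006]
-0.042 0 [299.6970621  350.29407419] [418.93971736 246.02925967]
-0.042 0.013 [299.62215909 346.08243234] [418.67755682 231.28851321]
0 0 [292.94060089 333.2236409 ] [395.2921031  186.28274317]
0 0.013 [292.80979525 328.9854103 ] [394.83428337 171.44893606]
0.042 0 [286.55552529 317.09152626] [372.94433853 129.8203419 ]
0.042 0.013 [286.37501729 312.83601735] [372.31256052 114.92606074]
```

View pics/s4.png

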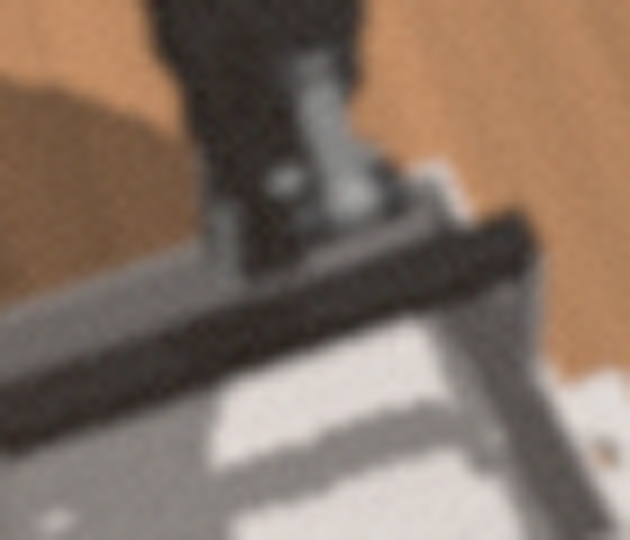

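```bash
python3 - <<'E'
import pickle;from h import *
C=pickle.load(open("c0.pkl","rb"))
for n in C:
  c=C[n];I=c["image"][:,:,::-1].copy()
  p=np.array([.1732,.5216,.1921]);y=np.array([.315,.949,0])
  for q in (p,p+.042*y,p-.042*y,p+[0,0,.073]):
    u=proj(c,q);print(n,u);cv2.circle(I,tuple(int(round(v)) for v in u),1,(0,0,255),-1)
  a,b=(40,80) if n=="side" else (370,10)
  cv2.imwrite(f"pics/g_{n}.png",cv2.resize(I[a:a+110,b:b+110],None,fx=5,fy=5,interpolation=cv2.INTER_CUBIC))
E
```

```text
top [ 84.870714   392.62569656]
top [ 67.09362667 386.82507843]
top [102.69479462 398.4416485 ]
top [ 69.84932192 397.9806212 ]
side [144.47841766 144.33875343]
side [147.66267378 136.44491251]
side [141.16194816 152.56035424]
side [138.98427745 121.43851264]
```

View pics/g_side.png

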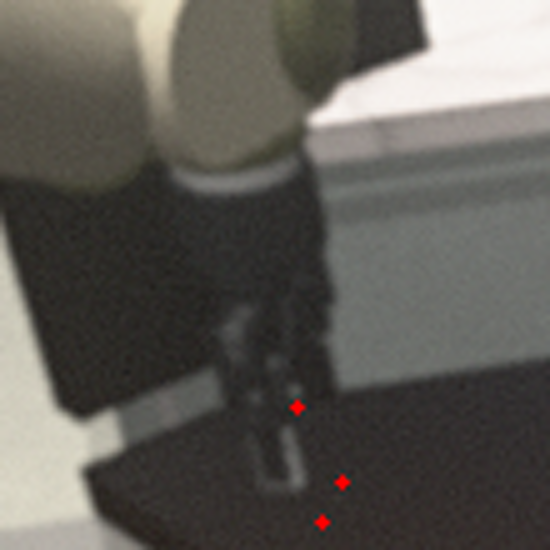

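View pics/g_top.png

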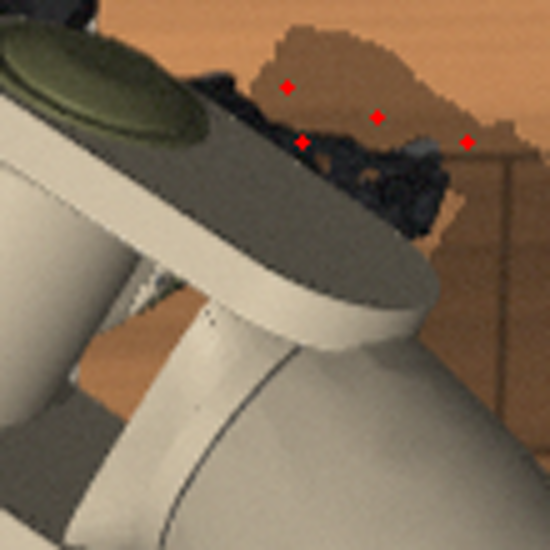

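The jaws shut fully (opening 0.005), so they missed the bar. In the side view the fingers appear higher than, or beyond, the reported TCP. I'll lift straight up, tilt so both cameras see the fingertips, and compare with the reported TCP.

```bash
python3 -m crank '[[-40,0,0,0,0,0],[-40,0,0,0,0,0],[-40,0,0,0,0,0],[-10,0,0,0,0.1,0],[0,0,0,0,0.1,0],[0,0,0,0,0.1,0],[0,0,0,0,0.1,0],[0,0,0,0,0.1,0],[0,0,0,0,0,0],[0,0,0,0,0,0]]'
python3 - <<'E'
from rig import *;from h import *
s=state();print(s["tcp_pos"],s["opening"],s["q"].round(2),Rt(s).as_matrix().round(3))
p=s["tcp_pos"];x=Rt(s).as_matrix()[:,0]
for n in("top","side"):
  c=capture(n);I=c["image"][:,:,::-1].copy()
  u=proj(c,p).round().astype(int);print(n,proj(c,p),proj(c,p-.1*x))
  a=max(0,u[1]-60);b=u[0]-60;raw=I.copy()
  for q in(p,p-.0187*x,p-.073*x): cv2.circle(I,tuple(int(round(v)) for v in proj(c,q)),1,(0,0,255),-1)
  cv2.imwrite(f"pics/tip_{n}.png",cv2.resize(I[a:a+120,b:b+120],None,fx=5,fy=5,interpolation=cv2.INTER_CUBIC));print(a,b)
E
```

```text
clock: 5.7
tcp_pos: [0.3712, -0.2471, 0.2144]
tcp_rot: [3.14, 1.072, -3.067]
ft_force: [-0.5, -0.6, -0.4]
opening: 0.001
[ 0.3712485  -0.24713526  0.2143613 ] 0.000958324108674259 [-0.64  0.42  1.28 -0.33  1.82 -2.31] [[-0.477 -0.076  0.876]
 [-0.036  0.997  0.067]
 [-0.878  0.001 -0.478]]
top [429.61012834 296.11880705] [435.72649219 271.99217232]
236 370
side [292.5755688  324.76325268] [316.11738595 286.01444982]
265 233
```

View pics/tip_top.png

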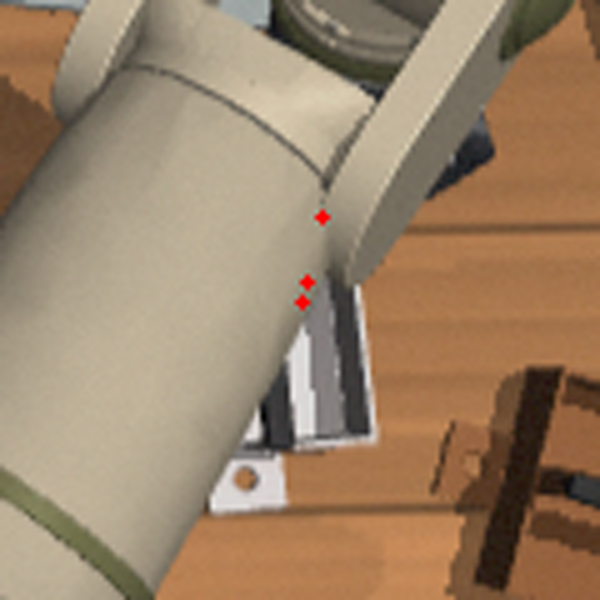

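View pics/tip_side.png

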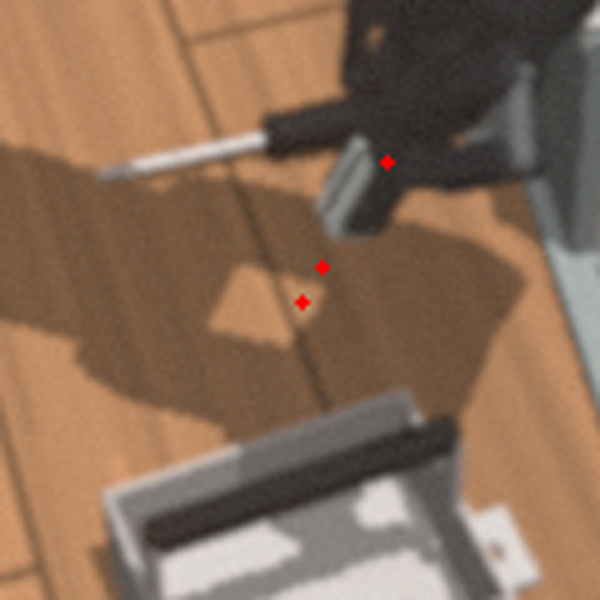

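The shut tips appear about 35 mm short of the reported TCP along the tool axis: 8.6, -13.4 px against 23.5, -38.7 px per 100 mm. The earlier open-finger view shows the same, and so does the start picture. I'll treat the true tip as about 35–38 mm behind the reported one, then go deeper while watching the finger next to the bar.

```bash
python3 -m crank '[[0,0,0,0,-0.1,0],[0,0,0,0,-0.1,0],[0,0,0,0,-0.1,0],[0,0,0,0,-0.1,0],[0,0,0,0,-0.1,0],[40,-4.5,0,0,0,0],[40,0,0,0,0,0],[30,0,0,0,0,0],[18,0,0,0,0,0],[0,0,0,0,0,0],[0,0,0,0,0,0]]' -1
python3 - <<'E'
from rig import *;from h import *
s=state();print(s["tcp_pos"],s["opening"],s["ft_force"].round(2),Rt(s).as_matrix().round(3))
p=s["tcp_pos"]
c=capture("side");I=c["image"][:,:,::-1].copy()
for d in(-.042,.042):
  u=proj(c,p+[0,d,.013+.036]);print(u);cv2.circle(I,tuple(int(round(v)) for v in u),1,(0,0,255),-1)
cv2.imwrite("pics/s5.png",cv2.resize(I[310:420,230:350],None,fx=5,fy=5,interpolation=cv2.INTER_CUBIC))
E
```

```text
clock: 6.9
tcp_pos: [0.3714, -0.2522, 0.0879]
tcp_rot: [-0.779, 1.569, -0.705]
ft_force: [0.3, -0.4, 0.8]
opening: 1.002
[ 0.37144589 -0.25221717  0.08785066] 1.0015283948171205 [ 0.27 -0.38  0.78] [[ 0.002 -0.074  0.997]
 [-0.001  0.997  0.074]
 [-1.    -0.001  0.001]]
[300.75724826 368.24810016]
[287.99396083 335.18932836]
```

View pics/s5.png

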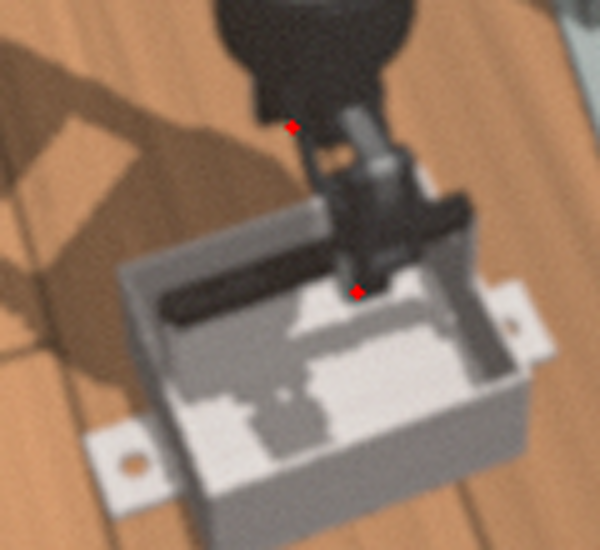

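The open front finger's tip shows at crop (368, 293) against my prediction of (356, 290). That confirms the ~36 mm offset, plus perhaps 5 mm in x. Descending a further 38 mm and closing.

```bash
python3 -m crank '[[15,0,-3,0,0,0],[15,0,0,0,0,0],[8,0,0,0,0,0],[0,0,0,0,0,0]]' -1
python3 -m crank '[[0,0,0,0,0,0],[0,0,0,0,0,0],[0,0,0,0,0,0],[0,0,0,0,0,0],[0,0,0,0,0,0],[0,0,0,0,0,0],[0,0,0,0,0,0],[0,0,0,0,0,0]]' 1
python3 - <<'E'
from rig import *;from h import *
s=state();print(s["tcp_pos"],s["opening"],s["ft_force"].round(2))
c=capture("side");I=c["image"][:,:,::-1].copy()
cv2.imwrite("pics/s6.png",cv2.resize(I[310:420,230:350],None,fx=5,fy=5,interpolation=cv2.INTER_CUBIC))
E
```

```text
clock: 7.35
tcp_pos: [0.3684, -0.252, 0.0489]
tcp_rot: [-0.389, 1.571, -0.314]
ft_force: [-0.1, -0.2, 0.2]
opening: 1.001
clock: 8.15
tcp_pos: [0.3687, -0.2525, 0.049]
tcp_rot: [-1.124, 1.569, -1.048]
ft_force: [0.6, -4.4, 1.7]
opening: 0.148
[ 0.36866351 -0.2525376   0.04896078] 0.14784366205530308 [ 0.55 -4.43  1.67]
```

View pics/s6.png

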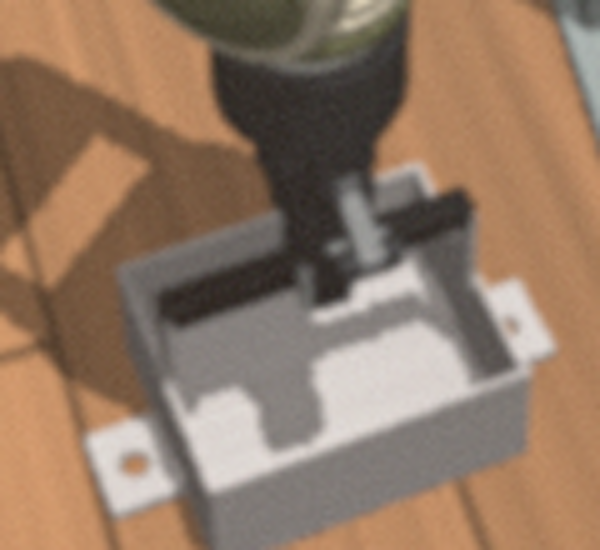

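```bash
python3 -m crank '[[-10,0,0,0,0,0],[-20,0,0,0,0,0],[-30,0,0,0,0,0],[-30,0,0,0,0,0],[-20,0,0,0,0,0],[-10,0,0,0,0,0],[0,15,0,0,0,0],[0,30,0,0.061,0,0],[0,30,0,0.061,0,0],[0,30,0,0.061,0,0],[0,30,0,0,0,0],[0,30,0,0,0,0]]'
python3 - <<'E'
from rig import *;from h import *
s=state();print(s["tcp_pos"],s["opening"],s["ft_force"].round(2),s["q"].round(2))
print(Rt(s).as_matrix().round(3))
print(rows(s,[.40,.140,.165],down(np.radians(83.8))))
E
```

```text
clock: 9.4
tcp_pos: [0.371, -0.0849, 0.1675]
tcp_rot: [2.604, 1.567, 2.496]
ft_force: [0.2, -0.2, -3.8]
opening: 0.153
[ 0.37102454 -0.08494243  0.16753108] 0.15307493322372345 [ 0.15 -0.19 -3.82] [-0.54  0.11  1.76  0.    1.28 -2.  ]
[[-0.003  0.108  0.994]
 [ 0.002  0.994 -0.108]
 [-1.     0.002 -0.003]]
(array([  2.9, 226.7,   4.6]), array([ 0.0002, -0.0031, -0.0018]))
```

```bash
python3 -m crank '[[0,35,0,0,0,0],[0,40,0,0,0,0],[0,40,0,0,0,0],[0,40,0,0,0,0],[0,40,2,0,0,0],[0,35,5,0,0,0],[0,25,10,0,0,0],[0,0,20,0,0,0],[0,0,30,0,0,0],[0,0,30,0,0,0],[0,0,15,0,0,0],[0,0,0,0,0,0]]'
python3 - <<'E'
from rig import *;from h import *
s=state();print(s["tcp_pos"],s["opening"],s["ft_force"].round(2),s["q"].round(2))
for n in("top","side"):
  c=capture(n);cv2.imwrite(f"pics/{n}7.png",c["image"][:,:,::-1])
print(rows(s,[.664,.140,.165],down(np.radians(83.8))))
E
```

```text
clock: 10.6
tcp_pos: [0.5111, 0.1541, 0.1667]
tcp_rot: [-3.013, 1.567, -3.121]
ft_force: [-0.9, 0.6, -5.0]
opening: 0.146
[0.51105872 0.1541298  0.16673508] 0.14551296516181497 [-0.86  0.62 -5.05] [ 0.07  0.37  1.39  0.    1.39 -1.39]
(array([  1.2,   2.5, 153.6]), array([-0.    , -0.0037,  0.0005]))
```

View pics/top7.png

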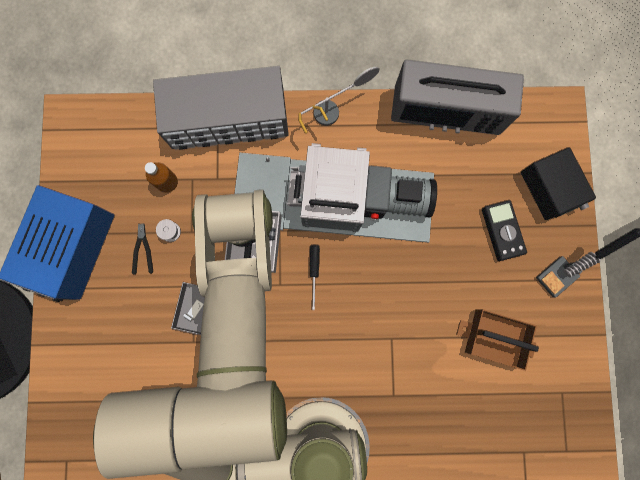

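View pics/side7.png

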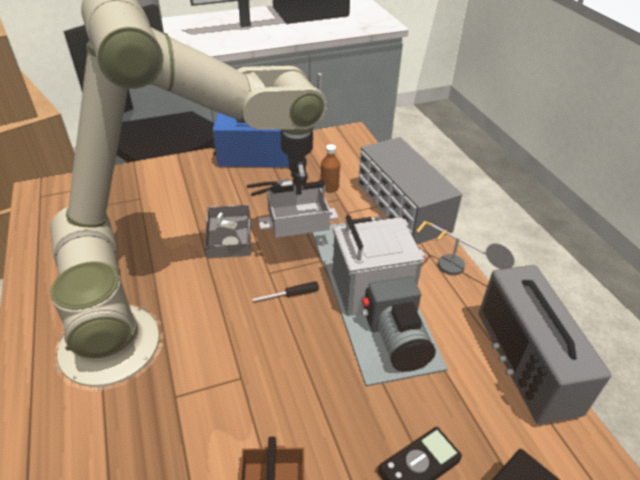

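```bash
python3 -m crank '[[0,1,15,0,0,0],[0,1,30,0,0,0],[0,1,30,0,0,0],[0,0,30,0,0,0],[0,0,25,0,0,0],[0,0,15,0,0,0],[0,0,5,0,0,0],[20,0,0,0,0,0],[25,0,0,0,0,0],[20,0,0,0,0,0],[0,0,0,0,0,0],[0,0,0,0,0,0]]'
python3 - <<'E'
from rig import *;from h import *
s=state();print(s["tcp_pos"],s["opening"],s["ft_force"].round(2),s["q"].round(2))
for n,(a,b) in dict(top=(140,210),side=(150,270)).items():
  c=capture(n);I=c["image"][:,:,::-1];cv2.imwrite(f"pics/{n}8.png",cv2.resize(I[a:a+110,b:b+110],None,fx=5.4,fy=5.4,interpolation=cv2.INTER_CUBIC))
print(rows(s,[.6618,.1416,.100],down(np.radians(83.8))))
E
```

```text
clock: 11.9
tcp_pos: [0.6601, 0.1412, 0.1045]
tcp_rot: [3.087, 1.571, 2.979]
ft_force: [0.5, 0.4, -3.6]
opening: 0.149
[0.66006012 0.14123272 0.10447659] 0.1488347502515173 [ 0.54  0.37 -3.6 ] [ 0.04  0.67  1.05  0.    1.43 -1.43]
(array([4.5, 0.6, 1.7]), array([ 0.0008, -0.0002, -0.    ]))
```

View pics/top8.png

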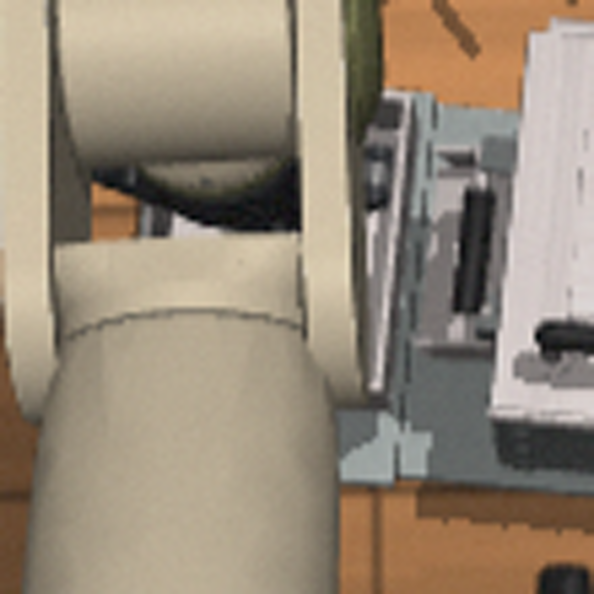

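View pics/side8.png

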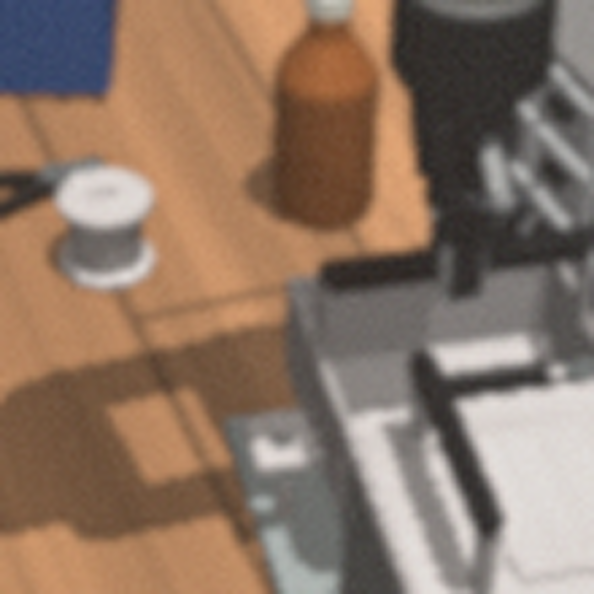

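```bash
python3 - <<'E'
from rig import *;from h import *
s=state();M=Rt(s).as_matrix();p=s["tcp_pos"]
bz=M[:,2]*[1,1,0];by=M[:,1]*[1,1,0]
ctr=p+.0026*bz-.0008*by;ctr[2]=p[2]-.049
f=lambda x,y,c0,r0:((x+.5)/5.4-.5+c0,(y+.5)/5.4-.5+r0)
T=capture("top");S=capture("side")
q=lambda lx,ly,z:ctr+lx*bz+ly*by+[0,0,z]
g=lambda u,c0,r0:((u-[c0,r0]+.5)*5.4-.5).round(0)
for n,P in dict(backright=q(.07,-.058,.06),frontright=q(-.07,-.058,.06)).items(): print(n,g(proj(T,P),210,140))
print("hole side",g(proj(S,q(-.0855,0,.005)),270,150), "lug end corners",g(proj(S,q(-.101,.015,.005)),270,150),g(proj(S,q(-.101,-.015,.005)),270,150))
h=atz(S,f(285,440,270,150),ctr[2]+.004);print("hole meas",h,"pred",q(-.0855,0,.004))
print(Rt(s).as_euler('xyz'),np.degrees(np.arctan2(by[1],by[0])))
I=S["image"][:,:,::-1];cv2.imwrite("pics/lug.png",cv2.resize(I[220:265,305:350],None,fx=13,fy=13,interpolation=cv2.INTER_CUBIC))
I=T["image"][:,:,::-1];cv2.imwrite("pics/rim.png",cv2.resize(I[150:220,260:310],None,fx=8,fy=8,interpolation=cv2.INTER_CUBIC))
print(proj(S,q(-.0855,0,.005)),proj(T,q(-.07,-.058,.06)),proj(T,q(.07,-.058,.06)),proj(T,q(.0,-.058,.06)))
E
```

```text
backright [413.  90.]
frontright [383. 387.]
hole side [288. 440.] lug end corners [251. 425.] [265. 464.]
hole meas [0.57751235 0.15094433 0.0604848 ] pred [0.57844881 0.1491973  0.0604848 ]
[0.15571892 1.56837073 0.0481286 ] 83.83555475342602
[322.92280368 231.12865175] [280.48709144 211.29039462] [286.01428447 156.33444512] [283.27022528 183.61816361]
```

View pics/lug.png

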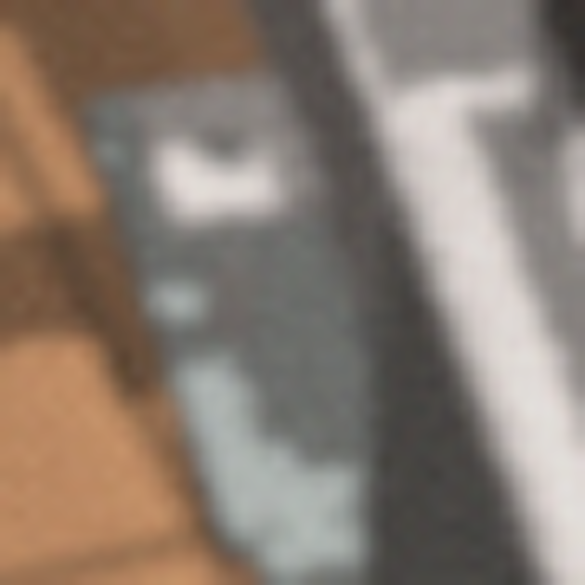

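View pics/rim.png

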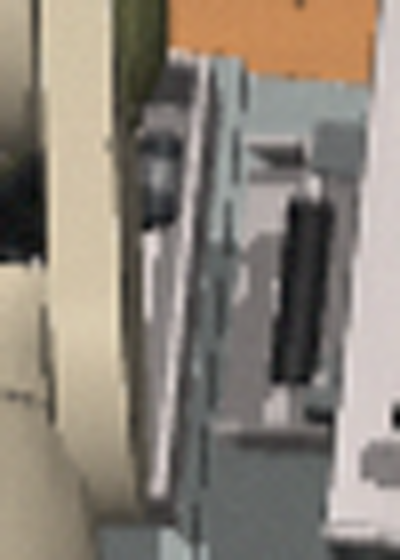

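```bash
python3 - <<'E'
import pickle;from h import *
C=pickle.load(open("c0.pkl","rb"));T=C["top"];S=C["side"]
def sil(c,P,yaw):
  pts=[]
  for z,r in((.01,.0045),(.024,.0045),(.032,.002)):
    for a in np.linspace(0,6.28,24): pts.append(proj(c,P+[r*np.cos(a),r*np.sin(a),z]))
  return np.array(pts)
seat=np.array([.6644,.1406,0]);a=np.radians(-6.2);ex=np.array([np.cos(a),np.sin(a),0])
for sg in(1,-1):
  for n,c in C.items():
    q=sil(c,seat+sg*.085*ex,a);print(sg,n,"col",q[:,0].min().round(2),q[:,0].max().round(2),"row",q[:,1].min().round(2),q[:,1].max().round(2))
  tp=proj(T,seat+sg*.085*ex+[0,0,.032]);print("tip",tp)
I=S["image"][:,:,::-1];cv2.imwrite("pics/pegs.png",cv2.resize(I[230:256,310:336],None,fx=20,fy=20,interpolation=cv2.INTER_NEAREST))
# centroid of darkness
from numpy import *
for n,c,(x,y) in(("top",T,(267,159)),("top",T,(260,221)),("side",S,(322,243))):
  G=cv2.cvtColor(c["image"],cv2.COLOR_RGB2GRAY).astype(float);w=G[y-5:y+6,x-4:x+5];bg=median(w)
  d=where(abs(w-bg)>18,abs(w-bg),0);Y,X=mgrid[y-5:y+6,x-4:x+5]
  print(n,(d*X).sum()/d.sum(),(d*Y).sum()/d.sum());print(w.astype(int))
E
```

```text
1 top col 265.0 268.81 row 156.9 161.6
1 side col 380.03 383.7 row 229.64 237.05
tip [266.40270141 157.68831884]
-1 top col 258.34 262.28 row 219.33 223.55
-1 side col 321.37 324.73 row 238.47 245.96
tip [259.72665191 220.51391822]
top 267.08049242424244 159.3409090909091
[[123 145 144 129 155 154 150 157 153]
 [150 155 152 147 156 168 151 149 143]
 [155 155 155 155 154 161 154 154 152]
 [156 156 156 148 184 134 155 154 154]
 [156 157 155 100 161 107 125 153 153]
 [154 154 158  73  99  89 116 154 155]
 [152 156 156  79  68  74 103 155 155]
 [155 152 114  94  70  80 123 153 156]
 [158 157 145 149 142 146 153 154 155]
 [155 158 157 156 155 156 154 159 153]
 [154 154 154 156 157 156 154 153 154]]
top 260.20806794055204 221.91295116772824
[[161 158 162 162 162 157 159 161 159]
 [159 160 163 162 159 160 158 159 159]
 [162 161 161 161 160 158 161 161 161]
 [161 161 160 162 127 140 157 157 160]
 [160 160 161 141 198 111 143 157 159]
 [160 158 161  94 164  94 124 161 158]
 [159 161 163  84  95  81 104 162 164]
 [159 161 159 101  74  84 150 162 164]
 [163 162 161 102 100 148 160 162 160]
 [160 163 160 151 151 162 163 160 161]
 [164 165 166 168 162 159 161 162 163]]
side 321.42835130970724 243.53929121725733
[[174 179 176 172 176 178 176 180 181]
 [177 175 176 171 173 175 176 172 176]
 [175 174 167 155 158 161 170 176 174]
 [175 177 160 142 141 151 162 173 176]
 [179 173 157 135 129 145 157 169 177]
 [177 169 152 129 127 135 154 170 174]
 [167 167 143 126 120 136 154 170 175]
 [167 167 149 136 134 146 158 170 176]
 [161 173 167 161 163 163 167 174 173]
 [151 172 173 177 171 174 175 178 171]
 [144 169 177 179 177 176 173 174 175]]
```

View pics/pegs.png

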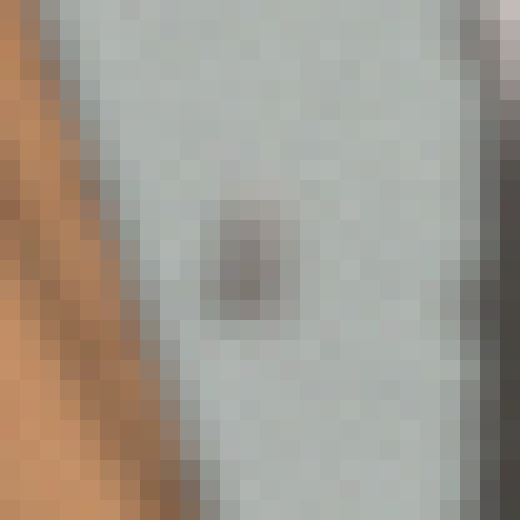

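```bash
python3 -m crank '[[8,0,2,0,0,0],[8,0,0,0,0,0],[0,0,0,0,0,0],[0,0,0,0,0,0]]'
python3 - <<'E'
from rig import *;from h import *
s=state();print(s["tcp_pos"],s["opening"],s["ft_force"].round(2))
M=Rt(s).as_matrix();p=s["tcp_pos"];bz=M[:,2]*[1,1,0];by=M[:,1]*[1,1,0]
ctr=p+.0026*bz-.0008*by;ctr[2]=p[2]-.049
S=capture("side");I=S["image"][:,:,::-1]
print(proj(S,ctr-.0855*bz+[0,0,.005]))
cv2.imwrite("pics/lug2.png",cv2.resize(I[220:265,305:350],None,fx=13,fy=13,interpolation=cv2.INTER_CUBIC))
S=capture("top");I=S["image"][:,:,::-1]
cv2.imwrite("pics/rim2.png",cv2.resize(I[150:240,240:310],None,fx=6.5,fy=6.5,interpolation=cv2.INTER_CUBIC))
E
```

```text
clock: 12.5
tcp_pos: [0.6625, 0.1406, 0.0872]
tcp_rot: [-2.991, 1.57, -3.099]
ft_force: [0.2, -0.1, -4.4]
opening: 0.15
[0.66248649 0.1406152  0.08722805] 0.1498393996080362 [ 0.2  -0.12 -4.42]
[323.38502922 236.14569614]
```

View pics/lug2.png

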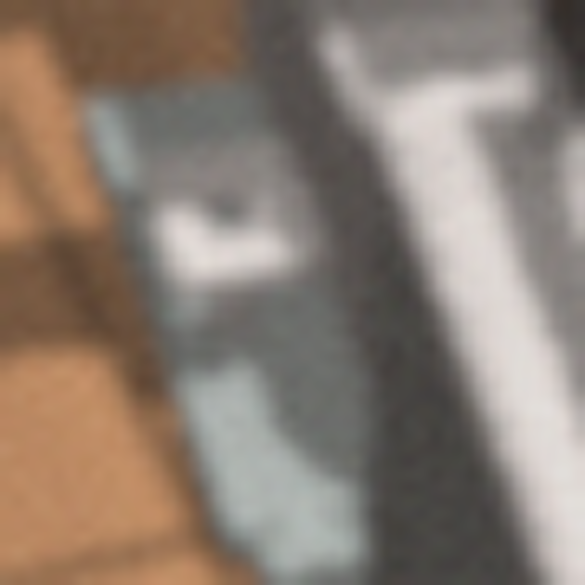

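View pics/rim2.png

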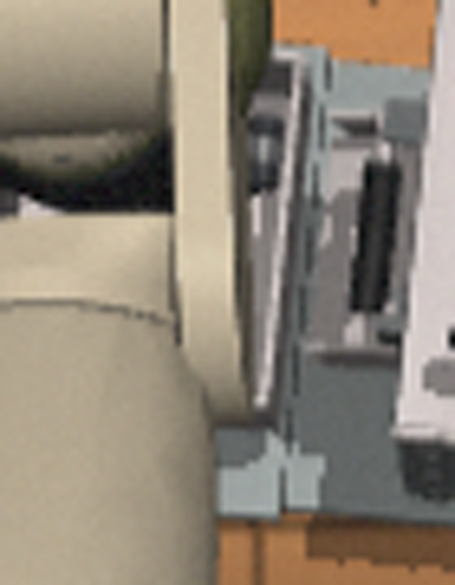

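```bash
python3 -m crank '[[3,0,0,0,0,0],[3,0,0,0,0,0],[3,0,0,0,0,0],[0,0,0,0,0,0],[0,0,0,0,0,0]]'
python3 - <<'E'
from rig import *;from h import *
s=state();print(s["tcp_pos"],s["opening"],s["ft_force"].round(2),s["ft_torque"].round(2))
S=capture("side");I=S["image"][:,:,::-1]
cv2.imwrite("pics/lug3.png",cv2.resize(I[225:255,310:340],None,fx=18,fy=18,interpolation=cv2.INTER_CUBIC))
E
```

```text
clock: 13.1
tcp_pos: [0.6626, 0.1406, 0.0786]
tcp_rot: [-3.092, 1.571, 3.083]
ft_force: [-0.8, -0.1, -3.8]
opening: 0.149
[0.66264005 0.14063435 0.07863964] 0.14941131467665128 [-0.76 -0.06 -3.78] [ 0.01 -0.04  0.03]
```

View pics/lug3.png

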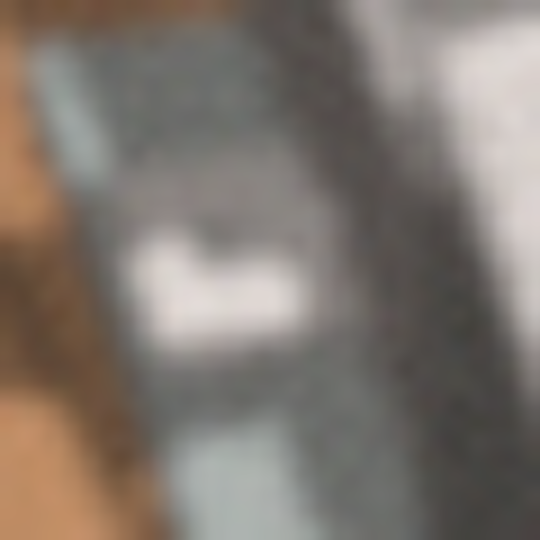

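```bash
for i in 1; do python3 -m crank '[[2,0,0,0,0,0],[2,0,0,0,0,0],[0,0,0,0,0,0],[0,0,0,0,0,0]]'; done
python3 - <<'E'
from rig import *
s=state();print(s["tcp_pos"],s["ft_force"].round(2),s["ft_torque"].round(2))
E
python3 -m crank '[[2,0,0,0,0,0],[2,0,0,0,0,0],[0,0,0,0,0,0],[0,0,0,0,0,0]]'
python3 - <<'E'
from rig import *
s=state();print(s["tcp_pos"],s["ft_force"].round(2),s["ft_torque"].round(2))
E
```

```text
clock: 13.55
tcp_pos: [0.6626, 0.1406, 0.0747]
tcp_rot: [-2.765, 1.571, -2.873]
ft_force: [-0.0, 0.3, -3.6]
opening: 0.148
[0.66264731 0.1406187  0.07465689] [-0.05  0.31 -3.58] [0.02 0.03 0.01]
clock: 13.95
tcp_pos: [0.6626, 0.1406, 0.0706]
tcp_rot: [-3.055, 1.571, 3.121]
ft_force: [-0.0, 0.4, -3.8]
opening: 0.15
[0.66263361 0.14063515 0.07062297] [-0.05  0.43 -3.81] [0.01 0.03 0.03]
```

```bash
python3 -m crank '[[2,0,0,0,0,0],[2,0,0,0,0,0],[0,0,0,0,0,0],[0,0,0,0,0,0]]'
python3 - <<'E'
from rig import *
s=state();print(s["tcp_pos"],s["ft_force"].round(2),s["ft_torque"].round(2))
E
python3 -m crank '[[2,0,0,0,0,0],[2,0,0,0,0,0],[0,0,0,0,0,0],[0,0,0,0,0,0]]'
python3 - <<'E'
from rig import *
s=state();print(s["tcp_pos"],s["ft_force"].round(2),s["ft_torque"].round(2))
E
```

```text
clock: 14.35
tcp_pos: [0.6627, 0.1406, 0.0667]
tcp_rot: [-3.122, 1.571, 3.054]
ft_force: [0.2, -0.6, -4.1]
opening: 0.15
[0.66265749 0.14061171 0.06665015] [ 0.17 -0.59 -4.05] [ 0.07  0.   -0.03]
clock: 14.75
tcp_pos: [0.6626, 0.1406, 0.0626]
tcp_rot: [-3.028, 1.571, -3.136]
ft_force: [-0.4, 1.5, -3.3]
opening: 0.148
[0.66262874 0.14061862 0.06263727] [-0.41  1.45 -3.33] [ 0.04 -0.01  0.01]
```

```bash
python3 -m crank '[[1,0,0,0,0,0],[1,0,0,0,0,0],[0,0,0,0,0,0],[0,0,0,0,0,0]]'
python3 - <<'E'
from rig import *
s=state();print(s["tcp_pos"],s["ft_force"].round(2),s["ft_torque"].round(2))
E
python3 -m crank '[[1,0,0,0,0,0],[0.5,0,0,0,0,0],[0,0,0,0,0,0],[0,0,0,0,0,0]]'
python3 - <<'E'
from rig import *;from h import *
s=state();print(s["tcp_pos"],s["ft_force"].round(2),s["ft_torque"].round(2))
S=capture("side");I=S["image"][:,:,::-1]
cv2.imwrite("pics/lug4.png",cv2.resize(I[185:255,300:350],None,fx=8,fy=8,interpolation=cv2.INTER_CUBIC))
E
```

```text
clock: 15.15
tcp_pos: [0.6627, 0.1406, 0.0607]
tcp_rot: [-3.078, 1.571, 3.097]
ft_force: [-1.0, -0.1, -3.7]
opening: 0.15
[0.66266575 0.14063248 0.060688  ] [-1.01 -0.06 -3.74] [ 0.01 -0.03  0.  ]
clock: 15.55
tcp_pos: [0.6627, 0.1406, 0.0592]
tcp_rot: [-2.87, 1.571, -2.977]
ft_force: [-0.1, -0.2, -3.2]
opening: 0.15
[0.66266519 0.14062493 0.0592074 ] [-0.06 -0.23 -3.18] [-0.   -0.01  0.  ]
```

View pics/lug4.png

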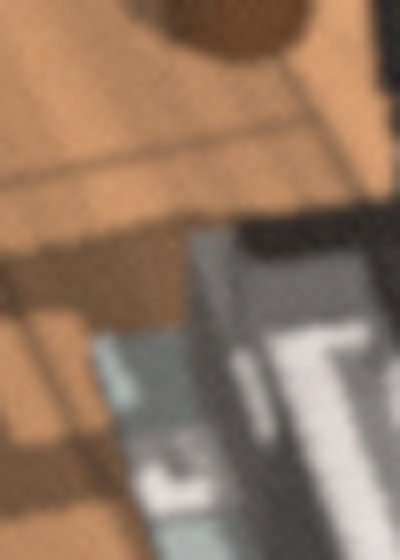

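```bash
python3 -m crank '[[1,0,0,0,0,0],[0,0,0,0,0,0],[0,0,0,0,0,0]]'; python3 -m crank '[[1,0,0,0,0,0],[0,0,0,0,0,0],[0,0,0,0,0,0]]'
```

```text
clock: 15.9
tcp_pos: [0.6628, 0.1404, 0.0588]
tcp_rot: [-0.447, 1.57, -0.555]
ft_force: [-3.0, -2.3, 2.7]
opening: 0.151
clock: 16.2
tcp_pos: [0.6628, 0.1401, 0.0586]
tcp_rot: [-0.525, 1.569, -0.633]
ft_force: [-5.3, -4.7, 8.1]
opening: 0.144
```

Contact begins at TCP z 0.0589, which puts the underside at 0.0099, the plate's height. The bin is home. Releasing.

```bash
python3 -m crank '[[-1,0,0,0,0,0],[0,0,0,0,0,0]]' 
python3 -m crank '[[0,0,0,0,0,0],[0,0,0,0,0,0],[0,0,0,0,0,0],[0,0,0,0,0,0],[0,0,0,0,0,0],[0,0,0,0,0,0]]' -0.2
python3 -m crank '[[-15,0,0,0,0,0],[-30,0,0,0,0,0],[-40,0,0,0,0,0],[-40,0,0,0,0,0],[-40,0,0,0,0,0],[-40,0,0,0,0,0],[0,0,0,0,0,0]]' -0.2
python3 - <<'E'
from rig import *;from h import *
s=state();print(s["tcp_pos"],s["ft_force"].round(2),s["q"].round(2))
for n,(a,b) in dict(top=(130,200),side=(160,280)).items():
  c=capture(n);I=c["image"][:,:,::-1];cv2.imwrite(f"pics/{n}9.png",cv2.resize(I[a:a+120,b:b+120],None,fx=5,fy=5,interpolation=cv2.INTER_CUBIC))
E
```

```text
clock: 16.4
tcp_pos: [0.6628, 0.1404, 0.0588]
tcp_rot: [-0.433, 1.57, -0.541]
ft_force: [-3.5, -3.4, 4.9]
opening: 0.153
clock: 17.0
tcp_pos: [0.6627, 0.1407, 0.0582]
tcp_rot: [1.318, 1.571, 1.21]
ft_force: [-0.3, -0.3, -0.2]
opening: 0.602
clock: 17.7
tcp_pos: [0.6641, 0.1408, 0.2698]
tcp_rot: [0.143, 1.559, 0.036]
ft_force: [0.4, -0.8, 0.9]
opening: 0.6
[0.66410566 0.14077566 0.26978487] [ 0.36 -0.81  0.93] [ 0.03  0.59  0.72  0.    1.82 -1.43]
```

View pics/top9.png

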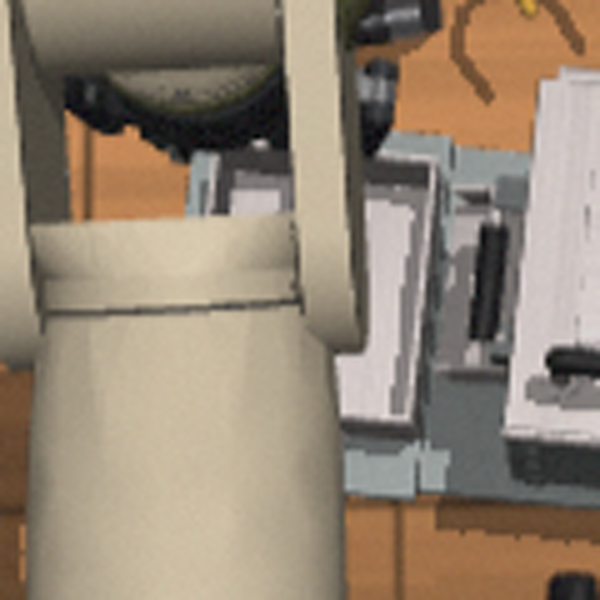

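View pics/side9.png

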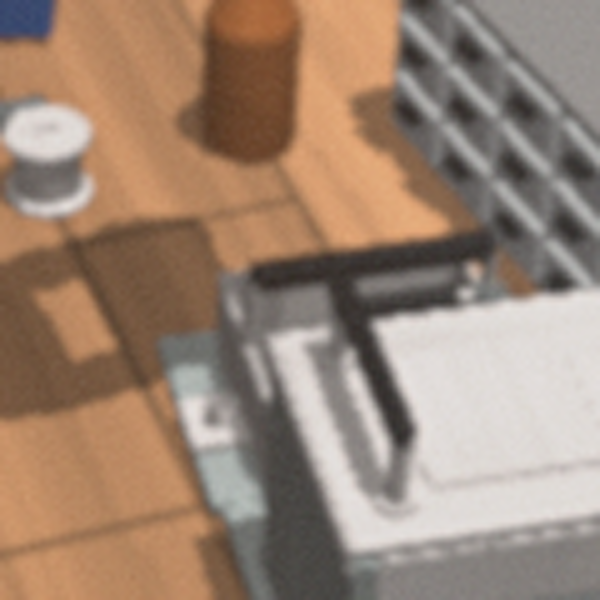

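```bash
python3 -m crank '[[0,0,0,0.143,0,0],[0,0,0,0.143,0,0],[0,0,0,0.143,0,0],[0,0,0,0.143,0,0],[0,0,0,0.143,0,0],[0,0,0,0.143,0,0],[0,0,0,0.143,0,0],[0,0,0,0.143,0,0],[0,0,0,0.143,0,0],[0,0,0,0.143,0,0],[0,0,0,0.141,0,0],[0,0,0,0,0,0]]' -0.2
python3 - <<'E'
from rig import *;from h import *
s=state();print(s["tcp_pos"],s["ft_force"].round(2),s["q"].round(2));print(Rt(s).as_matrix().round(3))
print(rows(s,[.585,-.038,.25],down(np.radians(-6.2))))
E
```

```text
clock: 19.0
tcp_pos: [0.6623, 0.1406, 0.2614]
tcp_rot: [-1.432, 1.568, -3.112]
ft_force: [0.2, -0.8, 0.5]
opening: 0.603
[0.66225817 0.14061105 0.2613532 ] [ 0.24 -0.78  0.45] [0.03 0.6  0.73 0.   1.81 0.14]
[[-0.003  0.994 -0.109]
 [-0.    -0.109 -0.994]
 [-1.    -0.003  0.   ]]
(array([ 11.6, -57.3, 186. ]), array([-0.001 ,  0.0004,  0.0032]))
```

```bash
python3 -m crank '[[0,-10,30,0,0,0],[0,-12,40,0,0,0],[0,-12,40,0,0,0],[0,-12,40,0,0,0],[0,-11,30,0,0,0],[0,0,6,0,0,0],[0,0,0,0,0,0],[0,0,0,0,0,0]]' -0.2
python3 - <<'E'
from rig import *;from h import *
s=state();print(s["tcp_pos"],s["ft_force"].round(2),s["q"].round(2))
print(rows(s,[.585,-.038,.161],down(np.radians(-6.2))))
for n,(a,b) in dict(top=(120,200),side=(150,280)).items():
  c=capture(n);I=c["image"][:,:,::-1];cv2.imwrite(f"pics/{n}10.png",cv2.resize(I[a:a+130,b:b+160],None,fx=4.5,fy=4.5,interpolation=cv2.INTER_CUBIC))
E
```

```text
clock: 19.8
tcp_pos: [0.5862, -0.0373, 0.2627]
tcp_rot: [-2.096, 1.57, 2.51]
ft_force: [0.4, 2.0, -0.8]
opening: 0.602
[ 0.58621231 -0.03726723  0.2626864 ] [ 0.38  2.03 -0.85] [-0.27  0.41  1.05  0.    1.68 -0.16]
(array([101.7,  -1. ,   0.9]), array([ 0.0025, -0.0005,  0.0008]))
```

View pics/top10.png

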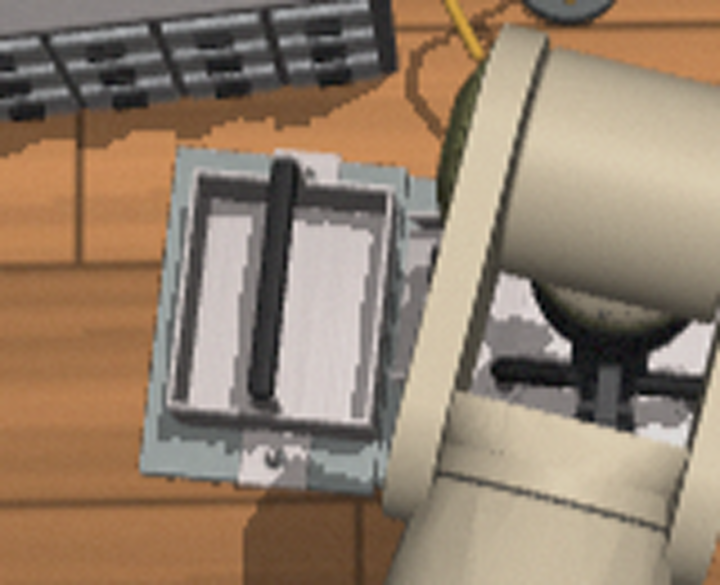

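View pics/side10.png

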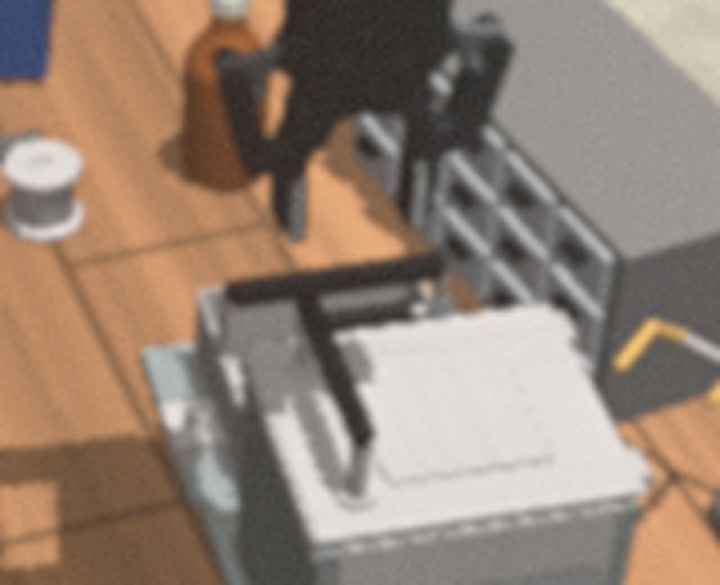

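```bash
python3 - <<'E'
from rig import *;from h import *
s=state();M=Rt(s).as_matrix();p=s["tcp_pos"]
S=capture("side");T=capture("top")
tip=p-.041*M[:,0]
g=lambda u:((u-[280,150]+.5)*4.5-.5).round(0)
for d in(-.0255,0,.0255): print(d,g(proj(S,tip+d*M[:,1])))
for q in([.585,-.038,.215],[.590,.012-.0,.215],[.5796,-.088,.215]): print("handle",g(proj(S,q)),((proj(T,q)-[200,120]+.5)*4.5).round())
print("top tips",[((proj(T,tip+d*M[:,1])-[200,120]+.5)*4.5).round() for d in(-.0255,0,.0255)])
E
```

```text
-0.0255 [300. 235.]
0 [352. 228.]
0.0255 [403. 221.]
handle [339. 369.] [604. 378.]
handle [311. 306.] [505. 370.]
handle [368. 435.] [703. 387.]
top tips [array([604., 391.]), array([608., 338.]), array([613., 285.])]
```

The fingertip midpoint shows at crop (354, 228) against a predicted (352, 228), and the handle is where expected. Descending onto it.

```bash
python3 -m crank '[[20,-1,1,0,0,0],[30,0,0,0,0,0],[25,0,0,0,0,0],[15,0,0,0,0,0],[11,0,0,0,0,0],[0,0,0,0,0,0],[0,0,0,0,0,0]]' -0.2
python3 -m crank '[[0,0,0,0,0,0],[0,0,0,0,0,0],[0,0,0,0,0,0],[0,0,0,0,0,0],[0,0,0,0,0,0],[0,0,0,0,0,0]]' 1
python3 - <<'E'
from rig import *;from h import *
s=state();print(s["tcp_pos"],s["ft_force"].round(2),s["ft_torque"].round(2))
c=capture("side");I=c["image"][:,:,::-1];cv2.imwrite(f"pics/s11.png",cv2.resize(I[150:280,280:440],None,fx=4.5,fy=4.5,interpolation=cv2.INTER_CUBIC))
E
```

```text
clock: 20.7
tcp_pos: [0.5853, -0.0389, 0.1629]
tcp_rot: [1.419, 1.57, -0.26]
ft_force: [0.9, 0.2, -0.1]
opening: 0.599
clock: 21.3
tcp_pos: [0.583, -0.0388, 0.1631]
tcp_rot: [-1.482, 1.567, 3.122]
ft_force: [-9.8, 0.3, 8.0]
opening: 0.138
[ 0.5829926  -0.03883695  0.16307783] [-9.77  0.26  8.02] [ 0.08  1.8  -0.04]
```

View pics/s11.png

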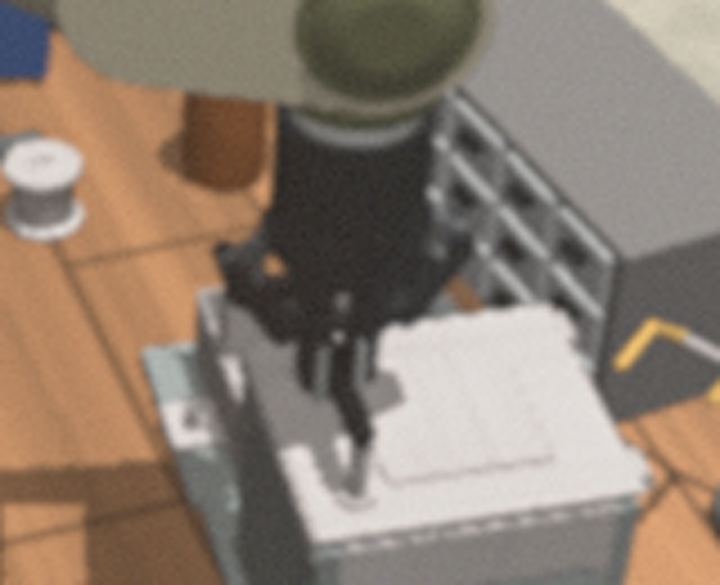

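```bash
python3 - <<'E'
import numpy as np
th=np.array([0,.04,.1,.17,.25,.33,.41,.49,.57,.65,.73,.80,.86,.90]);f=th+.3258
x=-156.2*np.cos(f);z=156.2*np.sin(f)
for a,b,c in zip(th[1:],np.diff(x),np.diff(z)): print(a,(-c).round(1),b.round(1))
E
```

```text
0.04 -5.9 2.1
0.1 -8.6 3.6
0.17 -9.8 4.9
0.25 -10.7 6.4
0.33 -10.2 7.2
0.41 -9.6 8.0
0.49 -8.9 8.7
0.57 -8.2 9.4
0.65 -7.4 10.1
0.73 -6.6 10.6
0.8 -5.0 9.7
0.86 -3.8 8.6
0.9 -2.2 5.8
```

```bash
python3 -m crank '[[0,-2.3,0,0,0,0],[-5.9,2.1,0,0,0,0],[-8.6,3.6,0,0,0,0],[-9.8,4.9,0,0,0,0],[-10.7,6.4,0,0,0,0],[-10.2,7.2,0,0,0,0],[0,0,0,0,0,0]]'
python3 - <<'E'
from rig import *;from h import *
s=state();print(s["tcp_pos"],s["ft_force"].round(2),s["ft_torque"].round(2),s["opening"],s["q"].round(2))
d=s["tcp_pos"]-[.583,-.0388,.1631]
print("pos est angle",np.arctan2(d[2]+.05,.148-(d[0]*.994-d[1]*.109))-.3258)
c=capture("side");I=c["image"][:,:,::-1];cv2.imwrite(f"pics/s12.png",cv2.resize(I[130:280,270:450],None,fx=4,fy=4,interpolation=cv2.INTER_CUBIC))
E
```

```text
clock: 22.05
tcp_pos: [0.6059, -0.0415, 0.2089]
tcp_rot: [-1.368, 1.568, -3.047]
ft_force: [-8.2, -0.2, -0.2]
opening: 0.139
[ 0.60592566 -0.04146423  0.20886608] [-8.16 -0.19 -0.19] [-0.09  1.78 -0.04] 0.1390920631308571 [-0.26  0.48  1.09 -0.    1.57 -0.15]
pos est angle 0.3282471084390538
```

View pics/s12.png

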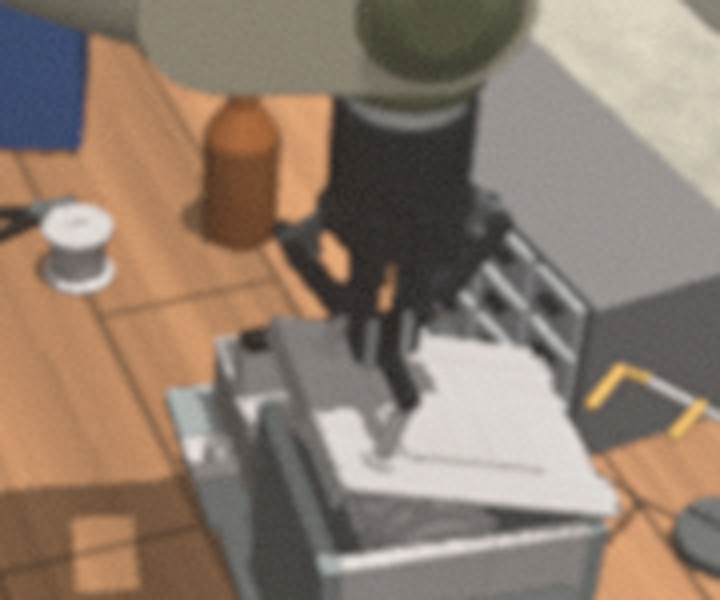

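```bash
python3 -m crank '[[-9.6,6,0,0,0,0],[-8.9,8.7,0,0,0,0],[-8.2,9.4,0,0,0,0],[-7.4,10.1,0,0,0,0],[-6.6,10.6,0,0,0,0],[-5.0,9.7,0,0,0,0],[-3.8,8.6,0,0,0,0],[-2.2,5.8,0,0,0,0],[0,0,0,0,0,0],[0,0,0,0,0,0],[0,0,0,0,0,0]]'
python3 - <<'E'
from rig import *;from h import *
s=state();print(s["tcp_pos"],s["ft_force"].round(2),s["ft_torque"].round(2),s["opening"],s["q"].round(2))
d=s["tcp_pos"]-[.583,-.0388,.1631]
print("pos est angle",np.arctan2(d[2]+.05,.148-(d[0]*.994-d[1]*.109))-.3258,np.hypot(d[2]+.05,.148-(d[0]*.994-d[1]*.109)))
c=capture("side");I=c["image"][:,:,::-1];cv2.imwrite(f"pics/s13.png",cv2.resize(I[130:280,270:450],None,fx=4,fy=4,interpolation=cv2.INTER_CUBIC))
E
```

```text
clock: 23.2
tcp_pos: [0.6754, -0.0495, 0.2628]
tcp_rot: [1.23, 1.565, -0.45]
ft_force: [-2.4, -2.2, 10.7]
opening: 0.133
[ 0.67542736 -0.04954113  0.26280926] [-2.35 -2.24 10.75] [-0.33  0.57 -0.05] 0.13346798624802766 [-0.25  0.59  0.74 -0.    1.81 -0.14]
pos est angle 0.8931804706696019 0.15947749709847345
```

View pics/s13.png

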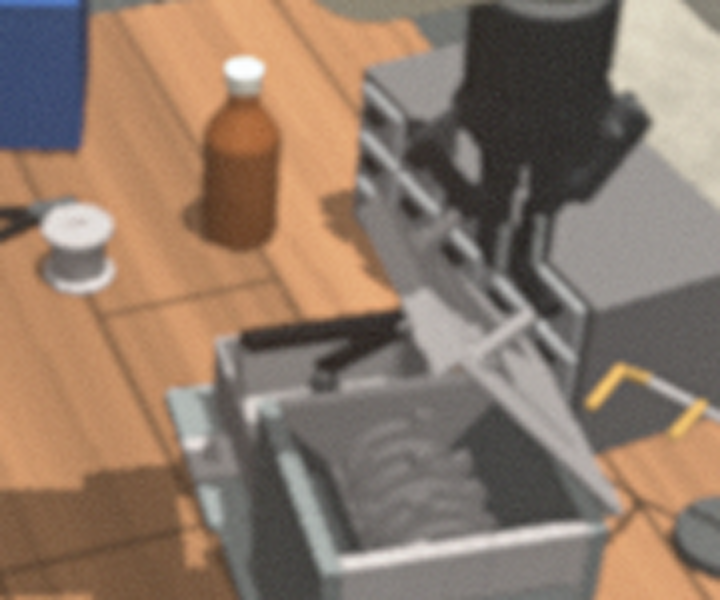

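```bash
cat >> h.py <<'E'
G=np.array([.6447,-.0461,0]);_a=np.radians(-6.2);EX=np.array([np.cos(_a),np.sin(_a),0]);EY=np.array([-np.sin(_a),np.cos(_a),0]);EZ=np.array([0,0,1.])
def lidpt(th,f,up,y):  # f forward of hinge, up above hinge (shut)
    return G+EX*(.089-f*np.cos(th)+up*np.sin(th))+EZ*(.165+f*np.sin(th)+up*np.cos(th))+EY*y
E
python3 - <<'E'
from rig import *;from h import *
c=capture("side");I=c["image"][:,:,::-1].copy()
k=4;I=cv2.resize(I[130:280,270:450],None,fx=k,fy=k,interpolation=cv2.INTER_CUBIC)
g=lambda P:tuple(int(v) for v in ((proj(c,P)-[270,130]+.5)*k))
for th,col in((.8,(0,255,0)),(.9,(0,0,255)),(1.0,(255,0,0))):
  cv2.line(I,g(lidpt(th,0,.006,-.075)),g(lidpt(th,.172,.006,-.075)),col,1)
  cv2.line(I,g(lidpt(th,.172,.006,-.075)),g(lidpt(th,.172,.006,.075)),col,1)
  cv2.line(I,g(lidpt(th,.148,.050,-.05)),g(lidpt(th,.148,.05,.05)),col,1)
cv2.imwrite("pics/s14.png",I)
E
```

View pics/s14.png

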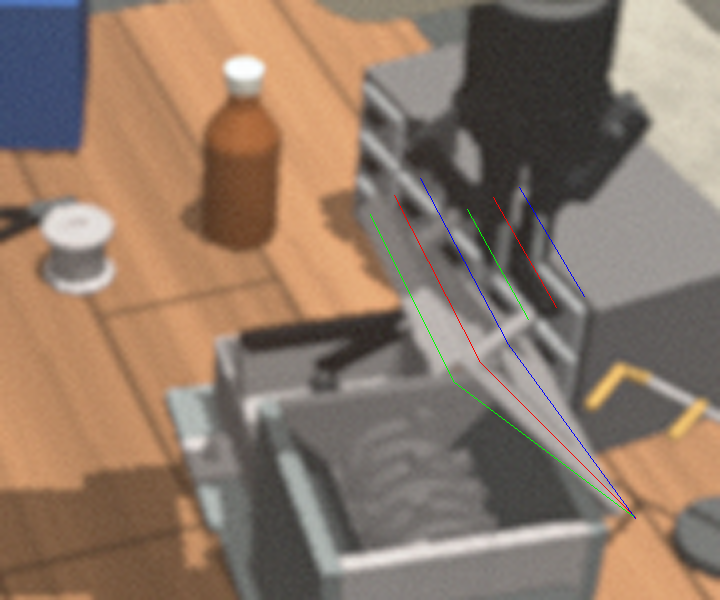

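```bash
python3 - <<'E'
import numpy as np
th=np.array([.9,.88,.84,.79,.74,.69,.65,.61,.58]);f=th+.3258
x=-156.2*np.cos(f);z=156.2*np.sin(f)
for a,b,c in zip(th[1:],np.diff(x),np.diff(z)): print(a,(-c).round(1),b.round(1))
E
```

```text
0.88 1.1 -2.9
0.84 2.3 -5.8
0.79 3.3 -7.1
0.74 3.6 -6.9
0.69 3.9 -6.7
0.65 3.4 -5.2
0.61 3.6 -5.1
0.58 2.8 -3.7
```

```bash
python3 -m crank '[[1.1,-2.9,0,0,0,0],[2.3,-5.8,0,0,0,0],[3.3,-7.1,0,0,0,0],[3.6,-6.9,0,0,0,0],[3.9,-6.7,0,0,0,0],[3.4,-5.2,0,0,0,0],[3.6,-5.1,0,0,0,0],[2.8,-3.7,0,0,0,0],[0,0,0,0,0,0],[0,0,0,0,0,0],[0,0,0,0,0,0]]'
python3 - <<'E'
from rig import *;from h import *
s=state();print(s["tcp_pos"],s["ft_force"].round(2),s["ft_torque"].round(2),s["opening"])
d=s["tcp_pos"]-[.583,-.0388,.1631]
print("pos est angle",np.arctan2(d[2]+.05,.148-(d[0]*.994-d[1]*.109))-.3258,np.hypot(d[2]+.05,.148-(d[0]*.994-d[1]*.109)))
c=capture("side");I=c["image"][:,:,::-1].copy()
k=4;I=cv2.resize(I[130:280,270:450],None,fx=k,fy=k,interpolation=cv2.INTER_CUBIC);J=I.copy()
g=lambda P:tuple(int(v) for v in ((proj(c,P-.0025*EX)-[270,130]+.5)*k))
for th,col in((.5,(0,255,0)),(.58,(0,0,255)),(.66,(255,0,0))):
  cv2.line(I,g(lidpt(th,0,.006,-.075)),g(lidpt(th,.172,.006,-.075)),col,1)
  cv2.line(I,g(lidpt(th,.172,.006,-.075)),g(lidpt(th,.172,.006,.075)),col,1)
  cv2.line(I,g(lidpt(th,.148,.050,-.05)),g(lidpt(th,.148,.05,.05)),col,1)
cv2.imwrite("pics/s15.png",I);cv2.imwrite("pics/s15r.png",J)
c=capture("top");cv2.imwrite("pics/t15.png",c["image"][:,:,::-1])
E
```

```text
clock: 24.4
tcp_pos: [0.6319, -0.0445, 0.2358]
tcp_rot: [0.284, 1.57, -1.395]
ft_force: [-3.1, -2.6, 5.3]
opening: 0.136
[ 0.63187096 -0.04447584  0.23584426] [-3.14 -2.62  5.34] [-0.54  0.12 -0.02] 0.13643229521590797
pos est angle 0.5672413482532329 0.15756999616161166
```

View pics/s15.png

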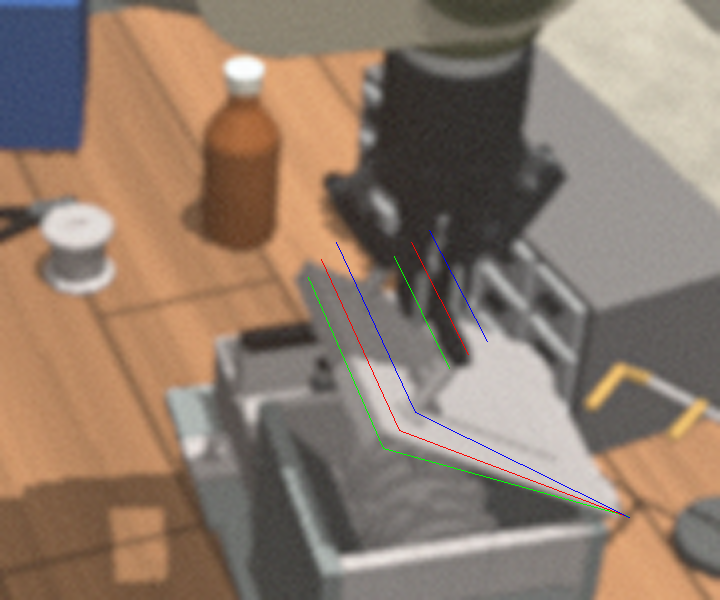

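View pics/s15r.png

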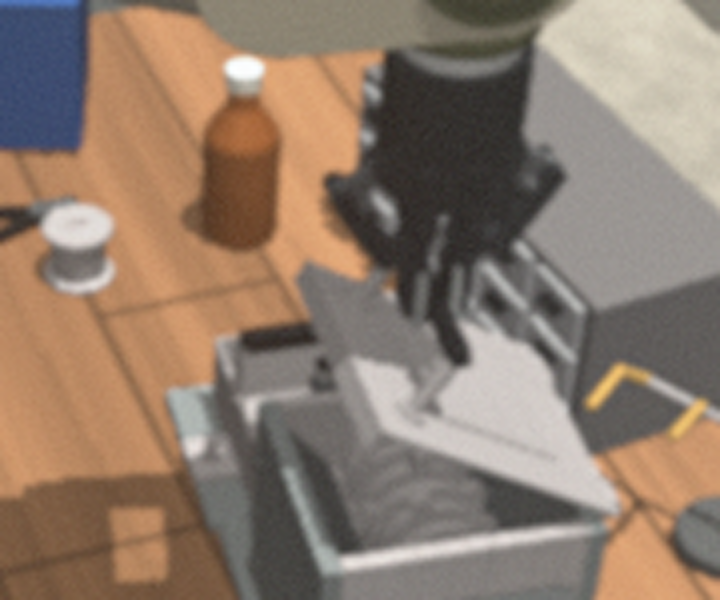

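View pics/t15.png

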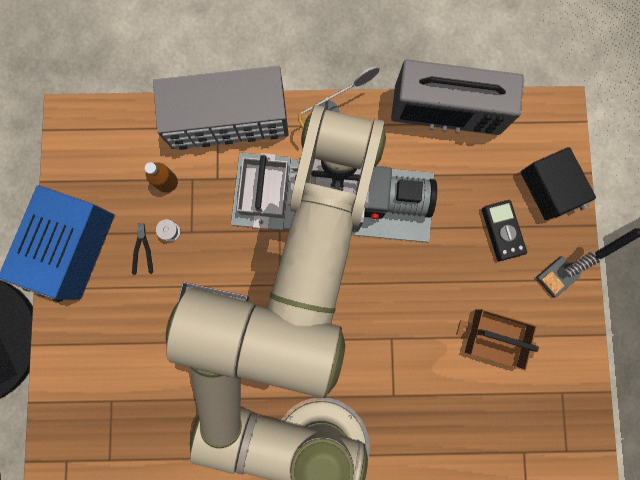

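The lid is at about 0.57 rad by position and 0.55–0.58 by the picture. It's gripped and still, both pegs show through the bin's lugs, and the other things on the bench are unmoved. Handing in.

```bash
python3 -m crank '[[0,0,0,0,0,0],[0,0,0,0,0,0],[0,0,0,0,0,0]]'
python3 - <<'E'
from rig import *
s=state();print(s["tcp_pos"],abs(s["dq"]).max(),s["opening"],s["ft_force"].round(1));print(job_done())
E
```

```text
clock: 24.8
tcp_pos: [0.6319, -0.0445, 0.2359]
tcp_rot: [0.322, 1.57, -1.357]
ft_force: [-2.9, -3.5, 5.4]
opening: 0.134
[ 0.63191358 -0.04445888  0.23585441] 0.0015565482276690837 0.1337210606628517 [-2.9 -3.5  5.4]
the job is handed in; nothing more can be done
None
```

The catch bin is on its stand over both pegs and let go. The lid went past its balance point and is now held just below it. I handed the job in at 24.8 s; it gives no verdict, so the results below are my own checks.

- **Bin:** I lowered the grey steel bin (not the brown look-alike) over both pegs, and contact came when its underside reached the plate's height. In the top view afterwards, both pegs show through the lug holes.
- **Lid:** I gripped the handle and raised the lid to about 0.89 rad, then brought it back to about 0.57 rad by the arm's position (0.56–0.58 in the picture). The fingers still grip the bar (opening 0.13) and the arm is still.
- **Other things on the bench:** in the last top view none of them looks moved. The scrap tray was partly hidden by the arm, so I couldn't check it fully.

**What failed or disagreed:**
- **First grasp:** it closed on nothing. The fingertips are about 36 mm short of the reported TCP, so I went that much deeper on later grasps.
- **Peg and bin positions:** the two cameras disagreed by about 3 mm on where the bin sat relative to the pegs, so I aimed between them. The bin went down without jamming.
- **Lid grip:** a side load of up to 10 N showed while I gripped and raised the lid. It eased to about 3–5 N per axis at the end.

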